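# Set out the finishing bench for the next shift

### The arm

A 6-joint arm with a two-finger parallel gripper is mounted at the origin on the work surface; the furniture and walls round the work are solid. World frame = base frame: x ahead of the robot, y to its left, z up, the work surface at z = 0. Lengths are in m, angles in rad, forces in N, time in s.
With the tool pointing down it reaches from about 0.3 to 0.95 m from the base axis. Payload 3.1 kg.
Tool frame: the origin (TCP) lies at the very end of the fingers, on their centre line; the grasp point (between the pads) lies 19 mm behind it (pinch_z is the distance from the TCP to the grasp point, in m); z points along the fingers, y is the direction in which the jaws open and shut (so a half turn about z gives the same grasp; the last joint's range is limited). The gripper opens to 85 mm and grips with 20 to 120 N. Pads are 22 mm wide; open, the fingers measure 114 mm over their backs; the gripper's body (76 mm by 85 mm) begins 54 mm behind the grasp point. The pads swing forward as they close: fully open they stand 13 mm farther back than shut.
Start: joints at [-1.284, 0.308, 1.634, -0, 1.2, -0.07], TCP at [0.218, -0.586, 0.231] pointing down, gripper open.
Joint ranges: [-3.06, 3.06], [-0.79, 1.96], [0.05, 2.63], [-1.19, 4.34], [0.05, 2.64], [-2.94, 2.94]. Speed limits (rad/s): [2.79, 2.79, 3.14, 3.14, 3.14, 3.14].

### API

Orientations are given as a unit quaternion [w, x, y, z].
In Python, from workcell import * gives the robot as it stands.
- The arm moves only by the tool play_rows, never from a script. Its argument "moves" is a list of rows, each an object with "fingers": the closure in counts, from 0 (fully open) to 255 (shut); "delta_pos": the shift along the tool's x, y, z in m, a list of three; "rot": the turn, a rotation vector about the tool's x, y, z in rad, a list of three. A call has exactly 10 rows; each row is the pose to reach, as a shift and turn from the pose commanded when the call began, along the tool's axes at that moment; what a row does not reach only later rows make up. A row lasts 1/10 s, in which the tool goes at most 50 mm and 8.59 degrees, less where a joint would pass 70% of its speed; a pose out of reach is approached as far as the arm can. A call with a gripper value outside its range is refused whole. The fingers move at their own pace and stop on an object; "newtons" is the grip in N (left out, the last holds). Time passes only in rows, so rows that repeat a pose let the fingers close, or fill a call up. It gives the time, the measured TCP pose, the force and the opening at its end, in the units of the state.
- state(): the state, without advancing time (a new reading comes with each control period).
- grab_frame(name): name is "side" or "top" or "wrist"; returns (picture, depth): 480x640x3 uint8, red, green, blue; 480x640 float32, m along the optical axis (not along the pixel's ray), 0 where there is no reading.
- get_calibration(name): a dict with "intrinsics" (3x3 intrinsics, pixels), "pose" (4x4, takes a point from camera to world coordinates). Camera axes: x right, y down, z forward; pixel columns grow to the right and rows downward; lengths in m; the calibration is good to about 2 mm. A picture is of the moment at which its call begins: read the wrist's pose just before it. get_calibration takes no time and is no camera call; for the wrist camera it gives the pose at the moment of the call.
- sign_off(): hands the job in, once; it reports no verdict.
Trained networks look in the newest picture that a camera, given by its name, has taken for a name from the list of things; names that differ only in an ending like _2 or _b are one class to them, and where a whole thing is asked for, a point or a joint stands for the part that bears it (a point fixed in the world has none). Each returns a list of dicts, best first, with "score" (0 to 1); they miss things now and then, are a little off and sometimes report something else, mostly with a low value. They report only what shows in the picture. A call takes as long as a camera call. They do not tell look-alikes from the thing itself.
- regions_of(camera, target): "pixels" (480x640 bool, what is visible of it) and "box" ([left, top, right, bottom] in pixels, round what is visible of it).
The state is a dict: "time_s": time; "joint_positions": joint angles; "joint_vel": joint speeds; "joint_efforts": joint torques, N m; "tcp_pos": TCP position; "tool_rot": TCP orientation; "contact_force": force on the tool from outside, world axes, zero at the start; "moment": the same for the moment, N m; "grip_width": finger opening in m.
Only numpy, scipy, OpenCV 4.12 (cv2) and the standard library are available. Lean on these libraries where they do the work, as an engineer would, in place of code of your own. Each camera call takes 0.05 s, during which the arm holds its last target.

### The job

Set out the finishing bench for the next shift: stand the press weight on the middle of the book, stand the rubber stamp on the middle of the closed ink pad, lay the small tape roll flat on the table midway between the ink pad and the glue pot, and then stand the thread spool upright on top of that roll, centred. Leave the binder clip and the drinking glass where they are.

Things in the scene. Friction and masses are not known exactly. Their poses are not given: they have to be found in the camera images.
- press_weight: Loose grey steel press weight: block 55 x 60 mm, 30 mm high, with a round pale brass knob on top (20 mm wide, from 30 to 53 mm height). About 0.6 kg. Origin: centre of its underside; z up. Like the other three loose things it starts standing on the table to the right, in front of the fixed roller stand (rollers 133 mm high, their front about 40 mm behind the rearmost of these things' centres).
- book: Closed paperback book, 193 x 138 mm, 22 mm thick, lying flat at the back left; it does not move. Origin: centre of its underside; x along its 193 mm side, z up; the top cover is 22 mm above the origin.
- rubber_stamp: Loose brown wooden hand stamp, 74 mm high, foot 30 x 40 mm, round knob 32 mm wide (from 34 to 74 mm height) above a narrower waist. Origin: centre of its underside; z up.
- ink_pad: Closed flat ink pad tin with a red lid, 61 mm (its x) by 91 mm (its y), 16 mm high; it does not move and the lid stays shut. Origin: centre of its underside; z up; the lid's top is 16 mm above it.
- tape_roll: Loose small dark roll of adhesive tape lying flat, 57 mm across, 19 mm high, with a round hole. Origin: centre of its underside; z up.
- glue_pot: Open white plastic glue pot, 73 mm across the rim, 81 mm high; it does not move. Its centre is always 200 mm from the ink pad's centre, either to the left or to the right of the pad. Origin: centre of its underside; z up; its y axis runs along the line between pot and pad.
- thread_spool: Loose wooden thread spool with white thread, standing upright: round flanges 47 mm across at the bottom (0 to 8 mm height) and the top (52 to 60 mm), thread about 24 mm core between them, 60 mm high. Origin: centre of its underside; z up.
- binder_clip: Bystander: black binder clip with wire handles, 41 mm wide, 47 mm high, loose on the table. Origin: centre of its underside.
- glass: Bystander: green tapered drinking glass, 78 mm across, 109 mm high, loose, standing at the back. Origin: centre of its underside; z up.
Not all that is in view belongs to the job. Leave any pink or red look-alike of the tape_roll alone.

How it is judged:
By the outcome, as a careful person would: the job done as asked, in the order asked, and still so for the second after the job is handed in, with the robot touching nothing.
It also fails if it takes over 112 s, if anything falls off the work surface, if the arm or the gripper's body presses on something with over 40 N, if the wrist force passes 120 N, or if a joint passes its speed limit or range.

## Working session

There is one attempt and no reset: what is moved stays moved. The work goes in short steps, Python scripts to look and compute and a tool call to move; the robot and the scene stay as the last step left them, time stands still between calls to the robot, and variables do not carry over. Pictures are saved under pics/ and viewed, and the job is handed in when it is done.

Besides the shell and the picture viewer there is one more tool, called after "Call:" as name([rows], argument=value, ...), one row to a line, values as JSON. play_rows: Moves the arm, as the interface text tells. Its arguments: {"type":"object","properties":{"moves":{"type":"array"},"newtons":{"type":"number"}},"required":["moves"]}

```bash
ls; mkdir -p pics
cat > h.py <<'E'
from workcell import *
import numpy as np, cv2
def save(n,im,crop=None,s=1):
    if crop: l,t,r,b=crop; im=im[t:b,l:r]
    if s!=1: im=cv2.resize(im,None,fx=s,fy=s,interpolation=cv2.INTER_CUBIC)
    cv2.imwrite('pics/'+n+'.png',cv2.cvtColor(np.ascontiguousarray(im),cv2.COLOR_RGB2BGR))
def cloud(d,cal):
    K=np.array(cal['intrinsics']);P=np.array(cal['pose'])
    v,u=np.mgrid[0:480,0:640]
    c=np.stack([(u-K[0,2])/K[0,0]*d,(v-K[1,2])/K[1,1]*d,d],-1)
    return c@P[:3,:3].T+P[:3,3]
E
python3 - <<'E'
from h import *
print(state())
for n in ['top','side','wrist']:
    im,d=grab_frame(n); save(n+'0',im); np.savez('/tmp/'+n+'0.npz',im=im,d=d,P=get_calibration(n)['pose'],K=get_calibration(n)['intrinsics'])
    print(n,np.round(get_calibration(n)['pose'],3).tolist(),get_calibration(n)['intrinsics'])
E
```

```text
pics
{'time_s': 0.0, 'joint_positions': array([-1.28370648e+00,  3.09024409e-01,  1.63519959e+00,  8.76705209e-06,
        1.19965914e+00, -6.96614084e-02]), 'joint_vel': array([-0.00024642, -0.00023443, -0.00131108,  0.00048201,  0.00082971,
       -0.0010829 ]), 'joint_efforts': array([-2.32723694e-03, -4.15263462e+01, -2.76664871e+01, -1.88480626e-04,
        1.01477091e-02,  8.81594190e-06]), 'tcp_pos': array([ 0.2180376 , -0.58486286,  0.23002875]), 'tool_rot': array([-1.13892514e-03,  9.84132843e-01,  1.77429525e-01, -1.20199964e-04]), 'contact_force': array([-0.22683565, -1.28102382,  0.1893953 ]), 'moment': array([0.02511518, 0.01819643, 0.02790731]), 'grip_width': 0.08547099235470255}
top [[-0.005, -0.986, 0.169, 0.297], [-1.0, 0.006, 0.007, -0.035], [-0.008, -0.169, -0.986, 1.013], [0.0, 0.0, 0.0, 1.0]] [[487.90957243   0.         309.1999895 ]
 [  0.         487.90957243 233.64642734]
 [  0.           0.           1.        ]]
side [[-0.957, 0.173, -0.235, 0.681], [0.291, 0.529, -0.797, 0.724], [-0.014, -0.831, -0.556, 0.559], [0.0, 0.0, 0.0, 1.0]] [[478.37677591   0.         318.79154943]
 [  0.         478.37677591 234.79336434]
 [  0.           0.           1.        ]]
wrist [[0.35, -0.897, -0.271, 0.287], [-0.937, -0.335, -0.099, -0.559], [-0.002, 0.289, -0.957, 0.373], [0.0, 0.0, 0.0, 1.0]] [[401.19930124   0.         317.11909166]
 [  0.         401.19930124 245.59374451]
 [  0.           0.           1.        ]]
```

View pics/top0.png

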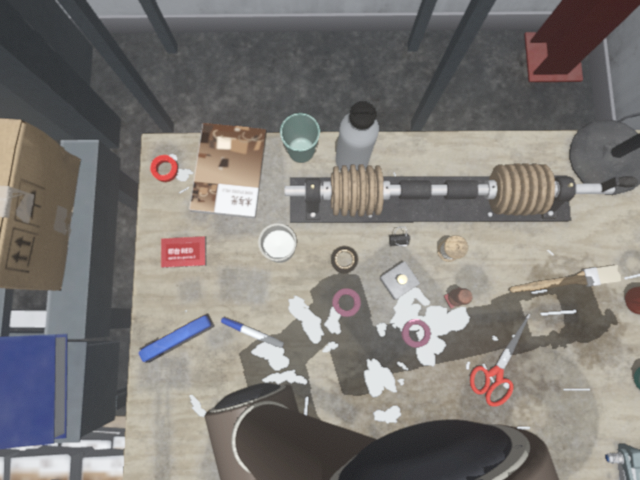

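View pics/side0.png

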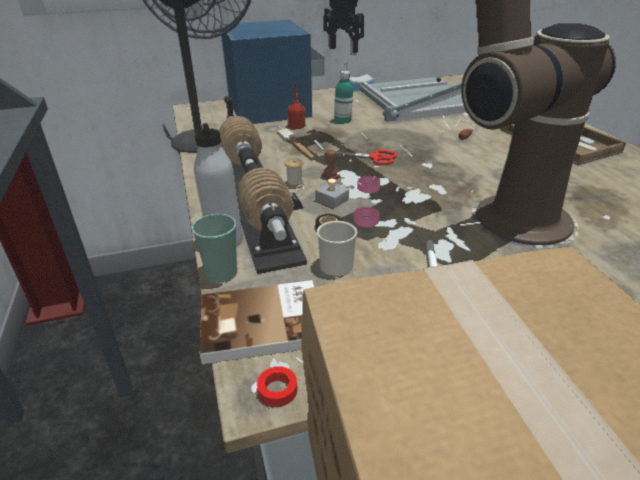

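View pics/wrist0.png

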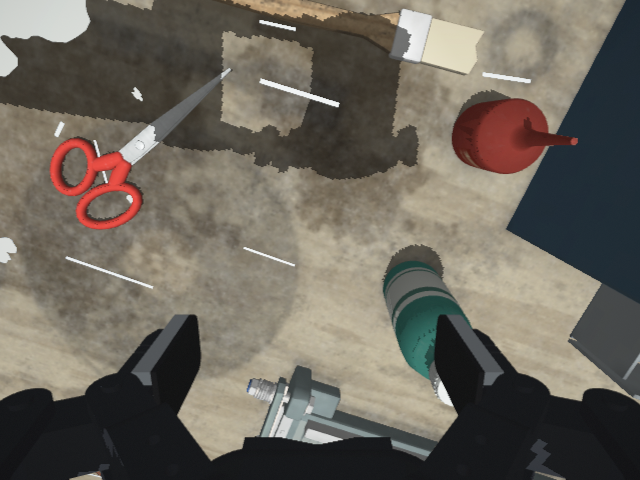

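Top view: the book is at (228,170), the ink pad at (184,251), the glue pot at (277,243) and the dark tape roll at (344,259). The weight is at (402,280), the stamp at (459,297), the spool at (453,245), the clip at (400,237) and the glass at (300,135). Candidates for the tape roll: dark (344,259), pink (346,303), pink (416,333), red (165,168). The dark one fits the description. Next I'll measure.

Run:
```python
from h import *
out={}
for cam in ['top','side']:
    im,d=grab_frame(cam); cal=get_calibration(cam); W=cloud(d,cal)
    if cam=='top':
        save('tape_crop',im,(280,190,500,360),3.5)
    np.savez('/tmp/%s1.npz'%cam,im=im,d=d,W=W)
    for n in ['press_weight','book','rubber_stamp','ink_pad','tape_roll','glue_pot','thread_spool','binder_clip','glass']:
        for r in regions_of(cam,n)[:4]:
            if r['score']<.2: continue
            m=r['pixels']&(d>0); p=W[m]
            out[(cam,n)]=out.get((cam,n),r['pixels'])
            if len(p)<5: continue
            zt=np.percentile(p[:,2],98); t=p[p[:,2]>zt-.006]
            print(cam,n,round(r['score'],2),np.array(r['box']).astype(int).tolist(),len(p),'ztop %.3f'%zt,'topmid',np.round((np.percentile(t[:,:2],2,0)+np.percentile(t[:,:2],98,0))/2,3),'ext',np.round(np.percentile(t[:,:2],98,0)-np.percentile(t[:,:2],2,0),3),'all',np.round(np.percentile(p[:,:2],[2,98],0),3).tolist())
import pickle; pickle.dump(out,open('/tmp/reg.pkl','wb'))
print(state()['time_s'])
```

```text
top press_weight 0.77 [380, 262, 418, 298] 794 ztop 0.053 topmid [ 0.37 -0.21] ext [0.016 0.016] all [[0.339, -0.24], [0.4, -0.178]]
top book 0.8 [192, 122, 268, 216] 5930 ztop 0.025 topmid [0.608 0.144] ext [0.185 0.137] all [[0.513, 0.074], [0.701, 0.213]]
top rubber_stamp 0.65 [445, 287, 473, 310] 414 ztop 0.074 topmid [ 0.337 -0.326] ext [0.025 0.023] all [[0.318, -0.337], [0.352, -0.306]]
top ink_pad 0.78 [159, 235, 208, 268] 1356 ztop 0.019 topmid [0.433 0.234] ext [0.058 0.087] all [[0.402, 0.189], [0.462, 0.278]]
top tape_roll 0.84 [330, 243, 361, 275] 422 ztop 0.022 topmid [ 0.415 -0.1  ] ext [0.053 0.051] all [[0.388, -0.126], [0.441, -0.074]]
top tape_roll 0.84 [331, 290, 363, 316] 452 ztop 0.022 topmid [ 0.327 -0.102] ext [0.052 0.051] all [[0.301, -0.128], [0.353, -0.075]]
top tape_roll 0.78 [400, 318, 432, 347] 522 ztop 0.022 topmid [ 0.265 -0.242] ext [0.051 0.052] all [[0.24, -0.268], [0.291, -0.215]]
top glue_pot 0.87 [260, 221, 295, 263] 1148 ztop 0.082 topmid [0.441 0.034] ext [0.071 0.066] all [[0.409, 0.003], [0.475, 0.066]]
top glue_pot 0.28 [159, 237, 206, 269]
[... 1419 characters left out ...]
], [0.358, -0.073]]
side tape_roll 0.45 [317, 215, 341, 227] 206 ztop 0.020 topmid [ 0.418 -0.107] ext [0.055 0.036] all [[0.393, -0.125], [0.446, -0.089]]
side glue_pot 0.75 [317, 219, 356, 276] 1802 ztop 0.081 topmid [0.445 0.036] ext [0.069 0.071] all [[0.412, 0.001], [0.478, 0.069]]
side thread_spool 0.95 [284, 156, 300, 189] 459 ztop 0.062 topmid [ 0.437 -0.316] ext [0.04  0.046] all [[0.417, -0.334], [0.455, -0.294]]
side binder_clip 0.7 [288, 190, 305, 207] 128 ztop 0.038 topmid [ 0.486 -0.14 ] ext [0.029 0.125] all [[0.447, -0.242], [0.474, -0.192]]
side glass 0.92 [194, 213, 236, 283] 2389 ztop 0.109 topmid [ 0.657 -0.01 ] ext [0.073 0.074] all [[0.624, -0.046], [0.691, 0.026]]
1.15
```

View pics/tape_crop.png

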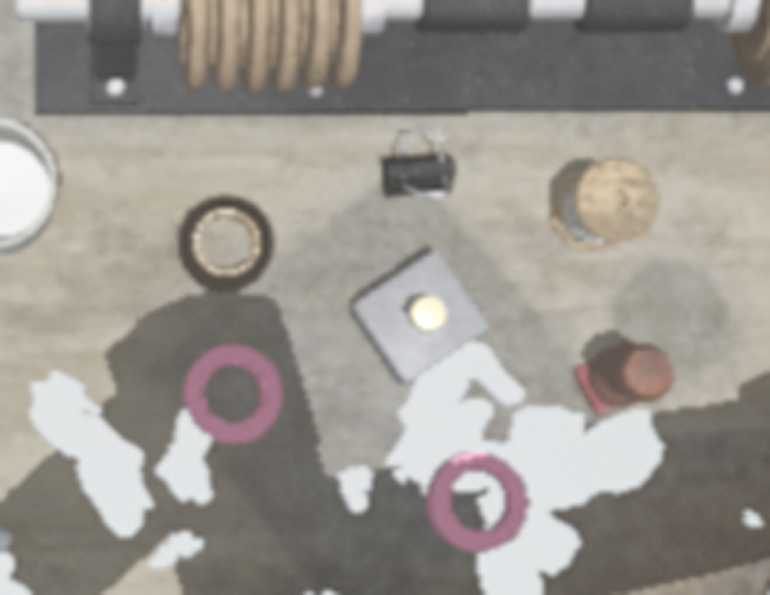

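The crop shows a dark ring with a tan core and hole at crop (226,242), which is the tape roll. The pink rings at (234,393) and (477,502) are look-alikes. The clip sits behind the weight. Now the weight's yaw, the stand clearance and a move planner.

```bash
cat >> h.py <<'E'
from scipy.spatial.transform import Rotation as R
def cur():
    s=state(); q=s['tool_rot']; return s['tcp_pos'],R.from_quat([q[1],q[2],q[3],q[0]]),s
def down(yaw):  # tool x at world angle yaw(deg), z down
    c,s=np.cos(np.radians(yaw)),np.sin(np.radians(yaw))
    return R.from_matrix(np.array([[c,s,0],[s,-c,0],[0,0,-1.]]))
def plan(p,yaw,verbose=True):
    t,r,s=cur(); rel=r.inv()*down(yaw)
    dp=r.inv().apply(np.array(p)-t)
    print('t %.2f tcp %s -> dpos %s rot %s'%(s['time_s'],np.round(t,4),np.round(dp,4),np.round(rel.as_rotvec(),4)))
def yawnow():
    t,r,s=cur(); x=r.as_matrix()[:,0]; return np.degrees(np.arctan2(x[1],x[0]))
def look(name,targets,keep=None):
    im,d=grab_frame('wrist'); cal=get_calibration('wrist'); W=cloud(d,cal); save(name,im)
    np.savez('/tmp/%s.npz'%name,im=im,d=d,W=W)
    res={}
    for n in targets:
        for r in regions_of('wrist',n)[:3]:
            if r['score']<.2: continue
            m=r['pixels']&(d>0); p=W[m]
            if len(p)<20: continue
            zt=np.percentile(p[:,2],97)
            print(n,round(r['score'],2),np.array(r['box']).astype(int).tolist(),'ztop %.4f'%zt)
            t=p[p[:,2]>zt-.006]
            (c,wh,a)=cv2.minAreaRect((t[:,:2]*1000).astype(np.float32))
            (cc,rad)=cv2.minEnclosingCircle((t[:,:2]*1000).astype(np.float32))
            print('   top: rect c',np.round(c,1),'wh',np.round(wh,1),'a',round(a,1),'circ',np.round(cc,1),round(rad,1),'med',np.round(np.median(t[:,:2],0)*1000,1),'n',len(t))
            res.setdefault(n,[]).append((r,p))
    return im,d,W,res
E
python3 - <<'E'
from h import *
import pickle
o=pickle.load(open('/tmp/reg.pkl','rb'));W=np.load('/tmp/top1.npz')['W']
for n,lo,hi in [('press_weight',.026,.038),('rubber_stamp',.0,.03),('book',.018,.03),('ink_pad',.014,.025)]:
    p=W[o[('top',n)]]; t=p[(p[:,2]>lo)&(p[:,2]<hi)]
    print(n,len(t),cv2.minAreaRect((t[:,:2]*1000).astype(np.float32)))
for y0,y1 in [(-.27,-.17),(-.37,-.27),(-.17,-.04)]:
  for z0,z1 in [(.004,.03),(.03,.07),(.07,.11),(.11,.15)]:
    m=(W[...,1]>y0)&(W[...,1]<y1)&(W[...,2]>z0)&(W[...,2]<z1)&(W[...,0]>.455)&(W[...,0]<.6)
    if m.sum()>5: print((y0,y1),(z0,z1),m.sum(),'minx',np.percentile(W[m][:,0],[1,5,50]).round(3))
plan((.37,-.208,.2),36.5)
E
```

```text
press_weight 661 ((370.58905029296875, -209.65133666992188), (52.729434967041016, 58.724456787109375), 33.024314880371094)
rubber_stamp 177 ((334.9603576660156, -323.5295104980469), (33.2950439453125, 36.47147750854492), 17.69472312927246)
book 5590 ((608.3901977539062, 143.687744140625), (139.10183715820312, 194.24559020996094), 83.51631164550781)
ink_pad 1097 ((432.98199462890625, 233.88392639160156), (61.1776123046875, 90.57109832763672), 2.2385432720184326)
(-0.27, -0.17) (0.004, 0.03) 1390 minx [0.457 0.463 0.52 ]
(-0.27, -0.17) (0.03, 0.07) 17 minx [0.466 0.467 0.474]
(-0.27, -0.17) (0.07, 0.11) 821 minx [0.525 0.526 0.54 ]
(-0.37, -0.27) (0.004, 0.03) 1417 minx [0.493 0.496 0.524]
(-0.37, -0.27) (0.07, 0.11) 810 minx [0.525 0.526 0.54 ]
(-0.17, -0.04) (0.004, 0.03) 802 minx [0.494 0.494 0.506]
(-0.17, -0.04) (0.03, 0.07) 58 minx [0.499 0.502 0.517]
(-0.17, -0.04) (0.07, 0.11) 972 minx [0.493 0.495 0.523]
(-0.17, -0.04) (0.11, 0.15) 1839 minx [0.502 0.507 0.539]
t 1.15 tcp [ 0.2183 -0.5856  0.2313] -> dpos [ 0.2741 -0.3009  0.0313] rot [-0.     -0.     -0.2802]
```

Call:
play_rows([
  {"fingers": 0, "delta_pos": [0.03, -0.03, 0.003], "rot": [0, 0, -0.05]},
  {"fingers": 0, "delta_pos": [0.06, -0.06, 0.006], "rot": [0, 0, -0.1]},
  {"fingers": 0, "delta_pos": [0.09, -0.1, 0.01], "rot": [0, 0, -0.15]},
  {"fingers": 0, "delta_pos": [0.12, -0.13, 0.013], "rot": [0, 0, -0.22]},
  {"fingers": 0, "delta_pos": [0.15, -0.165, 0.017], "rot": [0, 0, -0.22]},
  {"fingers": 0, "delta_pos": [0.18, -0.2, 0.02], "rot": [0, 0, -0.22]},
  {"fingers": 0, "delta_pos": [0.21, -0.23, 0.024], "rot": [0, 0, -0.22]},
  {"fingers": 0, "delta_pos": [0.24, -0.265, 0.028], "rot": [0, 0, -0.22]},
  {"fingers": 0, "delta_pos": [0.274, -0.301, 0.031], "rot": [0, 0, -0.22]},
  {"fingers": 0, "delta_pos": [0.274, -0.301, 0.031], "rot": [0, 0, -0.22]},
], newtons=60)

```text
time_s: 2.15
tcp_pos: [0.3708, -0.2026, 0.1998]
tool_rot: [-0.001, 0.958, 0.288, 0.0]
contact_force: [0.2, -0.4, -0.4]
grip_width: 0.0856
```

Run:
```python
from h import *
im,d,W,res=look('w1',['press_weight','tape_roll','rubber_stamp'])
for r,p in res['press_weight']:
    t=p[(p[:,2]>.02)&(p[:,2]<.04)]; print(np.median(t[:,2]),cv2.minAreaRect((t[:,:2]*1000).astype(np.float32)))
print(yawnow(), cur()[0])
```

```text
press_weight 0.7 [289, 187, 366, 259] ztop 0.0531
   top: rect c [ 372.5 -212.9] wh [18.3 19.1] a 27.3 circ [ 372.2 -212.9] 9.8 med [ 372.9 -212.6] n 528
tape_roll 0.93 [259, 298, 325, 361] ztop 0.0201
   top: rect c [ 267.  -244.4] wh [56.9 55.4] a 31.6 circ [ 266.6 -243.2] 29.6 med [ 268.7 -243.9] n 1941
tape_roll 0.83 [201, 53, 278, 132] ztop 0.0199
   top: rect c [ 416.5 -102.9] wh [55.8 55.8] a 32.5 circ [ 416.1 -102.8] 28.4 med [ 417.6 -101.4] n 2998
tape_roll 0.6 [151, 156, 225, 228] ztop 0.0199
   top: rect c [ 328.8 -105.3] wh [56.  56.1] a 50.3 circ [ 327.7 -105.9] 29.2 med [ 329.5 -104.8] n 2549
rubber_stamp 0.58 [386, 297, 433, 367] ztop 0.0737
   top: rect c [ 335.2 -325. ] wh [27.4 18.2] a 36.7 circ [ 337.8 -328. ] 14.0 med [ 336.5 -324.1] n 676
0.030388411415386563 ((371.9490051269531, -213.42967224121094), (55.363624572753906, 59.97294616699219), 32.81125259399414)
33.03009082506226 [ 0.37000729 -0.20881383  0.20065412]
```

View pics/w1.png

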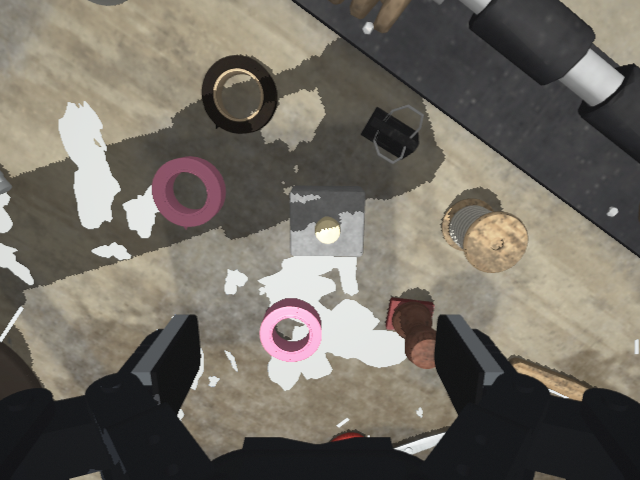

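The wrist view shows the weight at (327,224), the dark roll at (240,94), and the pink look-alikes at (188,190) and (291,330). The arm was still settling, so I'll look again.

```bash
sed -i "s/im,d=grab_frame('wrist'); cal=get_calibration('wrist');/cal=get_calibration('wrist'); im,d=grab_frame('wrist');/" h.py
python3 - <<'E'
from h import *
im,d,W,res=look('w2',['press_weight','tape_roll','rubber_stamp','thread_spool'])
for r,p in res['press_weight']:
    t=p[(p[:,2]>.02)&(p[:,2]<.04)]; print(np.median(t[:,2]),cv2.minAreaRect((t[:,:2]*1000).astype(np.float32)))
for r,p in res['rubber_stamp']:
    t=p[(p[:,2]>.003)&(p[:,2]<.02)]; print('foot',cv2.minAreaRect((t[:,:2]*1000).astype(np.float32)))
print(yawnow(), cur()[0]); 
plan((.371,-.210,.05),33); plan((.371,-.210,.003),33)
E
```

```text
press_weight 0.83 [282, 180, 359, 252] ztop 0.0527
   top: rect c [ 372.9 -209.8] wh [18.6 19. ] a 78.6 circ [ 372.5 -210.1] 9.8 med [ 373.1 -209.7] n 523
tape_roll 0.73 [193, 50, 269, 127] ztop 0.0198
   top: rect c [416.7 -99.6] wh [56.  55.9] a 40.2 circ [415.6 -99.6] 29.0 med [417.6 -98.5] n 3049
tape_roll 0.66 [143, 151, 221, 223] ztop 0.0197
   top: rect c [ 329.1 -102.1] wh [55.9 56.1] a 51.5 circ [ 328.  -103.1] 29.4 med [ 329.9 -101.5] n 2582
tape_roll 0.58 [253, 296, 320, 355] ztop 0.0196
   top: rect c [ 267.5 -241.4] wh [56.4 55.4] a 30.0 circ [ 267.9 -240.4] 29.6 med [ 269.  -240.6] n 1946
rubber_stamp 0.75 [380, 290, 437, 361] ztop 0.0731
   top: rect c [ 336.6 -324. ] wh [27.8 23.9] a 33.1 circ [ 337.7 -325.4] 14.1 med [ 338.2 -323.2] n 846
thread_spool 0.78 [434, 190, 520, 267] ztop 0.0612
   top: rect c [ 434.8 -317. ] wh [45.7 46.6] a 13.9 circ [ 434.4 -317.3] 23.9 med [ 435.2 -316.1] n 3105
thread_spool 0.48 [282, 182, 359, 252] ztop 0.0527
   top: rect c [ 372.8 -209.9] wh [18.3 19.1] a 76.8 circ [ 372.5 -210.1] 9.8 med [ 373.1 -209.7] n 522
0.029968477438337693 ((372.515380859375, -210.15992736816406), (54.64676284790039, 60.1011848449707), 32.990779876708984)
foot ((339.8200988769531, -324.2437744140625), (30.243776321411133, 42.36253356933594), 34.85626220703125)
32.9075609844342 [ 0.36951023 -0.20907999  0.20032877]
t 2.60 tcp [ 0.3695 -0.2091  0.2003] -> dpos [0.0008 0.0016 0.1503] rot [ 0.0001  0.0001 -0.0016]
t 2.60 tcp [ 0.3695 -0.2091  0.2003] -> dpos [0.0008 0.0016 0.1973] rot [ 0.0001  0.0001 -0.0016]
```

Call:
play_rows([
  {"fingers": 0, "delta_pos": [0.0015, 0.002, 0.03], "rot": [0, 0, 0]},
  {"fingers": 0, "delta_pos": [0.0015, 0.002, 0.065], "rot": [0, 0, 0]},
  {"fingers": 0, "delta_pos": [0.0015, 0.002, 0.1], "rot": [0, 0, 0]},
  {"fingers": 0, "delta_pos": [0.0015, 0.002, 0.135], "rot": [0, 0, 0]},
  {"fingers": 0, "delta_pos": [0.0015, 0.002, 0.165], "rot": [0, 0, 0]},
  {"fingers": 0, "delta_pos": [0.0015, 0.002, 0.185], "rot": [0, 0, 0]},
  {"fingers": 0, "delta_pos": [0.0015, 0.002, 0.196], "rot": [0, 0, 0]},
  {"fingers": 0, "delta_pos": [0.0015, 0.002, 0.196], "rot": [0, 0, 0]},
  {"fingers": 120, "delta_pos": [0.0015, 0.002, 0.196], "rot": [0, 0, 0]},
  {"fingers": 120, "delta_pos": [0.0015, 0.002, 0.196], "rot": [0, 0, 0]},
], newtons=60)

```text
time_s: 3.6
tcp_pos: [0.3733, -0.2097, 0.0055]
tool_rot: [0.001, 0.959, 0.284, 0.001]
contact_force: [-2.7, 1.1, 54.0]
grip_width: 0.0589
```

Run:
```python
from h import *
t,r,s=cur(); print(s['time_s'],t,s['contact_force'],s['moment'],s['grip_width'],yawnow())
im,d=grab_frame('wrist'); save('w3',im)
im,d=grab_frame('side'); save('s3',im,(250,120,450,270),4)
s=state(); print(s['contact_force'],s['tcp_pos'],s['grip_width'])
```

```text
3.6 [ 0.37334291 -0.20971913  0.00550367] [-2.69584831  1.06269455 53.96764184] [ 0.04925777  0.18420016 -0.00608488] 0.05890696406121613 33.03255249796846
[-0.10894695 -0.11502375  3.08475544] [ 0.37353015 -0.20979517  0.00578582] 0.05892053069292994
```

View pics/w3.png

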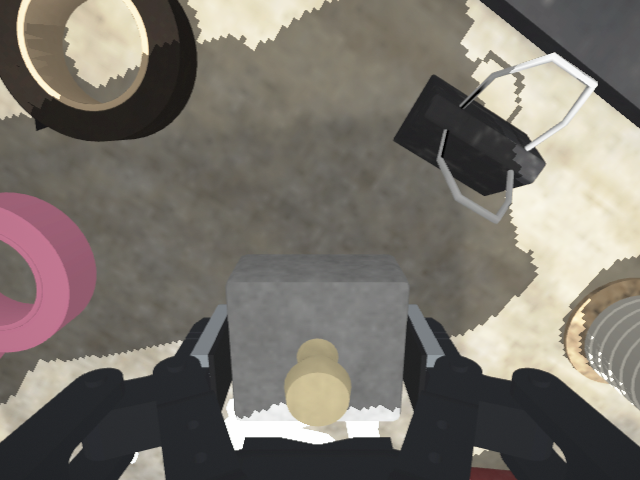

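View pics/s3.png

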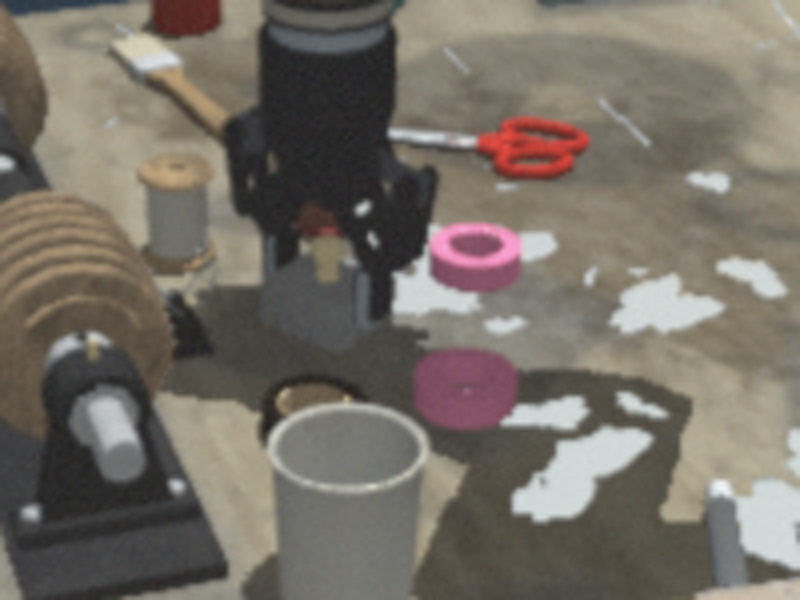

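Grasp holds (width 58.9 mm on the 60 mm side; the closing spike is gone). Next I lift and carry it over the book.

Call:
play_rows([
  {"fingers": 120, "delta_pos": [0, 0, -0.015], "rot": [0, 0, 0]},
  {"fingers": 120, "delta_pos": [0, 0, -0.05], "rot": [0, 0, 0]},
  {"fingers": 120, "delta_pos": [0, 0, -0.09], "rot": [0, 0, 0]},
  {"fingers": 120, "delta_pos": [0, 0, -0.13], "rot": [0, 0, 0]},
  {"fingers": 120, "delta_pos": [0.01, -0.005, -0.17], "rot": [0, 0, -0.05]},
  {"fingers": 120, "delta_pos": [0.04, -0.017, -0.195], "rot": [0, 0, -0.12]},
  {"fingers": 120, "delta_pos": [0.08, -0.034, -0.2], "rot": [0, 0, -0.22]},
  {"fingers": 120, "delta_pos": [0.12, -0.052, -0.2], "rot": [0, 0, -0.32]},
  {"fingers": 120, "delta_pos": [0.16, -0.069, -0.2], "rot": [0, 0, -0.42]},
  {"fingers": 120, "delta_pos": [0.2, -0.086, -0.2], "rot": [0, 0, -0.52]},
])

```text
time_s: 4.7
tcp_pos: [0.4925, -0.0258, 0.2039]
tool_rot: [-0.0, 0.852, 0.523, -0.0]
contact_force: [0.9, -0.2, -5.5]
grip_width: 0.0589
```

Run:
```python
from h import *
print(cur()[2]['grip_width'],cur()[2]['contact_force'],yawnow())
plan((.609,.144,.2),83.5)
```

```text
0.05893027835626171 [ 0.89893439 -0.21638952 -5.52387211] 63.091465604513104
t 4.70 tcp [ 0.4925 -0.0258  0.2039] -> dpos [0.2042 0.0271 0.0038] rot [-8.000e-04  3.000e-04 -3.562e-01]
```

Call:
play_rows([
  {"fingers": 120, "delta_pos": [0.035, 0.005, 0], "rot": [0, 0, -0.08]},
  {"fingers": 120, "delta_pos": [0.07, 0.009, 0], "rot": [0, 0, -0.16]},
  {"fingers": 120, "delta_pos": [0.105, 0.014, 0], "rot": [0, 0, -0.24]},
  {"fingers": 120, "delta_pos": [0.14, 0.019, 0], "rot": [0, 0, -0.32]},
  {"fingers": 120, "delta_pos": [0.17, 0.023, 0], "rot": [0, 0, -0.356]},
  {"fingers": 120, "delta_pos": [0.19, 0.026, 0], "rot": [0, 0, -0.356]},
  {"fingers": 120, "delta_pos": [0.202, 0.027, 0], "rot": [0, 0, -0.356]},
  {"fingers": 120, "delta_pos": [0.204, 0.027, 0], "rot": [0, 0, -0.356]},
  {"fingers": 120, "delta_pos": [0.204, 0.027, 0], "rot": [0, 0, -0.356]},
  {"fingers": 120, "delta_pos": [0.204, 0.027, 0], "rot": [0, 0, -0.356]},
])

```text
time_s: 5.7
tcp_pos: [0.6092, 0.1405, 0.2039]
tool_rot: [-0.0, 0.748, 0.664, -0.001]
contact_force: [-1.0, 0.8, -4.7]
grip_width: 0.0589
```

Run:
```python
from h import *
im,d,W,res=look('w4',['book','press_weight'])
m=(W[...,2]>.016)&(W[...,2]<.03)&(d>0)&res['book'][0][0]['pixels']
print(m.sum(),np.median(W[m][:,2]),cv2.minAreaRect((W[m][:,:2]*1000).astype(np.float32)),np.percentile(W[m],[.5,99.5],0).round(4))
print(cur()[0],yawnow())
im,d=grab_frame('top'); W=cloud(d,get_calibration('top'))
for r in regions_of('top','book')[:1]+regions_of('top','press_weight')[:1]:
    p=W[r['pixels']&(d>0)]; p=p[p[:,2]>.015]; print(r['box'],cv2.minAreaRect((p[:,:2]*1000).astype(np.float32)),np.median(p[:,2]))
save('t4',im)
```

```text
book 0.72 [196, 122, 443, 293] ztop 0.0235
   top: rect c [610.3 144.2] wh [138.3 193.8] a 83.5 circ [610.  144.4] 117.5 med [613.  161.4] n 32351
press_weight 0.97 [224, 254, 412, 425] ztop 0.2507
   top: rect c [608.9 140.5] wh [19.2 19.4] a 34.7 circ [609.2 140.1] 10.2 med [609.1 142.5] n 3562
32319 0.02207171097026206 ((610.2947998046875, 144.23526000976562), (138.3037872314453, 193.75721740722656), 83.53816986083984) [[0.5122 0.0737 0.0202]
 [0.7089 0.2194 0.0239]]
[0.6096721  0.14064382 0.20433699] 83.17611443026188
[202.4, 126.6, 264.8, 217.1] ((543.152099609375, 134.29302978515625), (326.08843994140625, 146.3524169921875), 1.7151559591293335) 0.02141424201536768
[212.0, 117.4, 229.0, 154.5] ((577.3103637695312, 108.23234558105469), (245.63681030273438, 48.501922607421875), 26.33186912536621) 0.22690683463223316
```

View pics/w4.png

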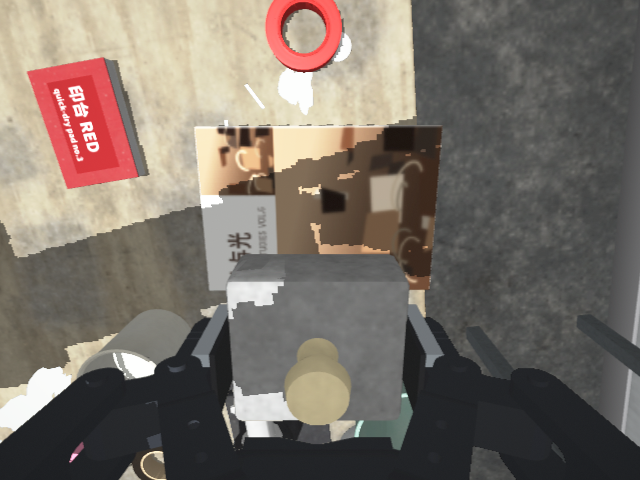

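The wrist view shows the full book (196–443, 122–293), with the weight hanging level over it. The book centre is (610.3, 144.2) mm, and the weight is about 4 mm short in y. I'll correct that, lower and release.

Call:
play_rows([
  {"fingers": 120, "delta_pos": [0.004, 0.001, 0.02], "rot": [0, 0, 0]},
  {"fingers": 120, "delta_pos": [0.004, 0.001, 0.05], "rot": [0, 0, 0]},
  {"fingers": 120, "delta_pos": [0.004, 0.001, 0.085], "rot": [0, 0, 0]},
  {"fingers": 120, "delta_pos": [0.004, 0.001, 0.12], "rot": [0, 0, 0]},
  {"fingers": 120, "delta_pos": [0.004, 0.001, 0.145], "rot": [0, 0, 0]},
  {"fingers": 120, "delta_pos": [0.004, 0.001, 0.16], "rot": [0, 0, 0]},
  {"fingers": 120, "delta_pos": [0.004, 0.001, 0.168], "rot": [0, 0, 0]},
  {"fingers": 120, "delta_pos": [0.004, 0.001, 0.172], "rot": [0, 0, 0]},
  {"fingers": 120, "delta_pos": [0.004, 0.001, 0.175], "rot": [0, 0, 0]},
  {"fingers": 120, "delta_pos": [0.004, 0.001, 0.175], "rot": [0, 0, 0]},
])

```text
time_s: 7.0
tcp_pos: [0.6126, 0.1456, 0.0304]
tool_rot: [0.001, 0.748, 0.664, 0.001]
contact_force: [-0.4, -0.3, -5.5]
grip_width: 0.0585
```

Run:
```python
from h import *
print(cur()[0],yawnow(),cur()[2]['contact_force'],cur()[2]['grip_width'])
```

```text
[0.61259667 0.14557152 0.0303514 ] 83.23599417020772 [-0.37998241 -0.2661351  -5.52996204] 0.05852576589425555
```

Call:
play_rows([
  {"fingers": 120, "delta_pos": [-0.001, -0.0015, 0.0], "rot": [0, 0, 0]},
  {"fingers": 120, "delta_pos": [-0.001, -0.0015, 0.001], "rot": [0, 0, 0]},
  {"fingers": 120, "delta_pos": [-0.001, -0.0015, 0.002], "rot": [0, 0, 0]},
  {"fingers": 120, "delta_pos": [-0.001, -0.0015, 0.002], "rot": [0, 0, 0]},
  {"fingers": 0, "delta_pos": [-0.001, -0.0015, 0.002], "rot": [0, 0, 0]},
  {"fingers": 0, "delta_pos": [-0.001, -0.0015, 0.002], "rot": [0, 0, 0]},
  {"fingers": 0, "delta_pos": [-0.001, -0.0015, 0.002], "rot": [0, 0, 0]},
  {"fingers": 0, "delta_pos": [-0.001, -0.0015, 0.0], "rot": [0, 0, 0]},
  {"fingers": 0, "delta_pos": [-0.001, -0.0015, -0.03], "rot": [0, 0, 0]},
  {"fingers": 0, "delta_pos": [-0.001, -0.0015, -0.075], "rot": [0, 0, 0]},
])

```text
time_s: 8.0
tcp_pos: [0.6068, 0.1441, 0.1017]
tool_rot: [-0.002, 0.748, 0.664, -0.003]
contact_force: [0.5, -0.5, -0.2]
grip_width: 0.085
```

Call:
play_rows([
  {"fingers": 0, "delta_pos": [0, 0, -0.05], "rot": [0, 0, 0]},
  {"fingers": 0, "delta_pos": [0, 0, -0.1], "rot": [0, 0, 0]},
  {"fingers": 0, "delta_pos": [0, 0, -0.115], "rot": [0, 0, 0]},
  {"fingers": 0, "delta_pos": [0, 0, -0.115], "rot": [0, 0, 0]},
  {"fingers": 0, "delta_pos": [0, 0, -0.115], "rot": [0, 0, 0]},
  {"fingers": 0, "delta_pos": [0, 0, -0.115], "rot": [0, 0, 0]},
  {"fingers": 0, "delta_pos": [0, 0, -0.115], "rot": [0, 0, 0]},
  {"fingers": 0, "delta_pos": [0, 0, -0.115], "rot": [0, 0, 0]},
  {"fingers": 0, "delta_pos": [0, 0, -0.115], "rot": [0, 0, 0]},
  {"fingers": 0, "delta_pos": [0, 0, -0.115], "rot": [0, 0, 0]},
])

```text
time_s: 9.0
tcp_pos: [0.6098, 0.1446, 0.2187]
tool_rot: [-0.0, 0.748, 0.664, -0.0]
contact_force: [-0.8, 0.2, 0.4]
grip_width: 0.0852
```

Run:
```python
from h import *
print(cur()[0],yawnow(),cur()[2]['contact_force'],cur()[2]['grip_width'])
im,d,W,res=look('w5',['book','press_weight','ink_pad','glue_pot'])
for n,lo,hi in [('book',.016,.028),('press_weight',.045,.058),('ink_pad',.012,.02)]:
  if n in res:
    p=res[n][0][1]; p=p[(p[:,2]>lo)&(p[:,2]<hi)]; print(n,len(p),cv2.minAreaRect((p[:,:2]*1000).astype(np.float32)))
plan((.337,-.325,.2),33)
```

```text
[0.60983156 0.14458218 0.21870908] 83.23856796608217 [-0.82712028  0.18013796  0.35306058] 0.08516665767976425
book 0.94 [201, 127, 437, 291] ztop 0.0235
   top: rect c [610.3 144.3] wh [138.3 193.5] a 83.5 circ [610.7 144.5] 117.8 med [611.8 155.5] n 29851
press_weight 0.57 [278, 183, 356, 256] ztop 0.0747
   top: rect c [609.8 144.5] wh [18.8 18.5] a 34.0 circ [609.9 144.3] 9.7 med [610.  144.9] n 533
ink_pad 0.84 [42, 64, 150, 189] ztop 0.0178
   top: rect c [434.7 234.5] wh [62.1 91.1] a 2.7 circ [434.6 234.3] 54.1 med [435.6 237. ] n 8530
glue_pot 0.74 [86, 304, 185, 387] ztop 0.0811
   top: rect c [483.3  98.6] wh [194.1  17.5] a 36.8 circ [482.2 100.2] 97.2 med [421.8  61.4] n 389
book 29744 ((610.3011474609375, 144.25222778320312), (138.32025146484375, 193.4671173095703), 83.51133728027344)
press_weight 4520 ((609.96923828125, 144.19972229003906), (54.54307556152344, 60.010494232177734), 83.36759185791016)
ink_pad 8517 ((434.68145751953125, 234.52865600585938), (62.07158279418945, 91.12382507324219), 2.7456061840057373)
t 9.25 tcp [0.61   0.1446 0.2194] -> dpos [-0.4985 -0.2159  0.0193] rot [ 2.000e-04 -1.000e-04  8.769e-01]
```

View pics/w5.png

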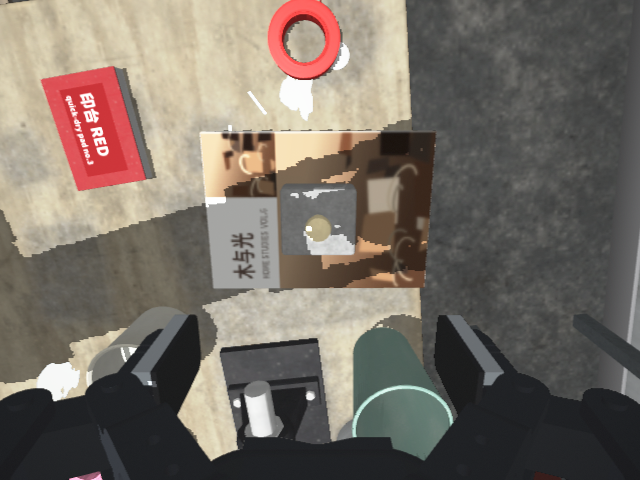

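The weight sits at (610.0, 144.2) against the book centre (610.3, 144.3). It is within 0.5 mm and aligned. Next is the stamp.

Call:
play_rows([
  {"fingers": 0, "delta_pos": [-0.02, -0.009, 0], "rot": [0, 0, 0.04]},
  {"fingers": 0, "delta_pos": [-0.06, -0.026, 0], "rot": [0, 0, 0.11]},
  {"fingers": 0, "delta_pos": [-0.1, -0.043, 0], "rot": [0, 0, 0.18]},
  {"fingers": 0, "delta_pos": [-0.14, -0.061, 0], "rot": [0, 0, 0.25]},
  {"fingers": 0, "delta_pos": [-0.18, -0.078, 0], "rot": [0, 0, 0.32]},
  {"fingers": 0, "delta_pos": [-0.22, -0.095, 0], "rot": [0, 0, 0.39]},
  {"fingers": 0, "delta_pos": [-0.26, -0.113, 0], "rot": [0, 0, 0.46]},
  {"fingers": 0, "delta_pos": [-0.3, -0.13, 0], "rot": [0, 0, 0.53]},
  {"fingers": 0, "delta_pos": [-0.34, -0.147, 0], "rot": [0, 0, 0.6]},
  {"fingers": 0, "delta_pos": [-0.38, -0.165, 0], "rot": [0, 0, 0.67]},
])

```text
time_s: 10.25
tcp_pos: [0.4006, -0.2148, 0.2198]
tool_rot: [0.001, 0.925, 0.38, 0.0]
contact_force: [0.1, -0.5, 0.3]
grip_width: 0.0854
```

Run:
```python
from h import *
plan((.338,-.325,.2),34.5)
```

```text
t 10.25 tcp [ 0.4006 -0.2148  0.2198] -> dpos [-0.122   0.0343  0.0199] rot [ 0.0016 -0.0005  0.1781]
```

Call:
play_rows([
  {"fingers": 0, "delta_pos": [-0.035, 0.01, 0.005], "rot": [0, 0, 0.07]},
  {"fingers": 0, "delta_pos": [-0.07, 0.02, 0.01], "rot": [0, 0, 0.14]},
  {"fingers": 0, "delta_pos": [-0.1, 0.028, 0.016], "rot": [0, 0, 0.178]},
  {"fingers": 0, "delta_pos": [-0.122, 0.034, 0.02], "rot": [0, 0, 0.178]},
  {"fingers": 0, "delta_pos": [-0.122, 0.034, 0.02], "rot": [0, 0, 0.178]},
  {"fingers": 0, "delta_pos": [-0.122, 0.034, 0.02], "rot": [0, 0, 0.178]},
  {"fingers": 0, "delta_pos": [-0.122, 0.034, 0.02], "rot": [0, 0, 0.178]},
  {"fingers": 0, "delta_pos": [-0.122, 0.034, 0.02], "rot": [0, 0, 0.178]},
  {"fingers": 0, "delta_pos": [-0.122, 0.034, 0.02], "rot": [0, 0, 0.178]},
  {"fingers": 0, "delta_pos": [-0.122, 0.034, 0.02], "rot": [0, 0, 0.178]},
])

```text
time_s: 11.25
tcp_pos: [0.3393, -0.323, 0.1994]
tool_rot: [0.0, 0.954, 0.298, 0.0]
contact_force: [-0.4, 0.3, 0.1]
grip_width: 0.0855
```

```bash
cat > fit.py <<'E'
from h import *
def circfit(p):  # p Nx2 edge pts -> lsq
    A=np.c_[2*p,np.ones(len(p))]; s=np.linalg.lstsq(A,(p**2).sum(1),rcond=None)[0]
    return s[:2],np.sqrt(s[2]+s[0]**2+s[1]**2)
E
python3 - <<'E'
from fit import *
im,d,W,res=look('w6',['rubber_stamp','thread_spool'])
print(cur()[0],yawnow())
p=res['rubber_stamp'][0][1]
for lo,hi in [(.002,.012),(.012,.03),(.035,.045),(.045,.06),(.06,.067),(.067,.074)]:
    t=p[(p[:,2]>lo)&(p[:,2]<hi)]
    if len(t)>8: print(lo,hi,len(t),np.round(cv2.minAreaRect((t[:,:2]*1000).astype(np.float32))[0],1),np.round(cv2.minAreaRect((t[:,:2]*1000).astype(np.float32))[1],1),cv2.minAreaRect((t[:,:2]*1000).astype(np.float32))[2])
E
```

```text
rubber_stamp 0.58 [294, 199, 345, 255] ztop 0.0732
   top: rect c [ 337.9 -326. ] wh [27. 27.] a 34.1 circ [ 337.9 -326. ] 14.0 med [ 338.8 -325.3] n 1154
rubber_stamp 0.44 [256, 0, 320, 35] ztop 0.0461
   top: rect c [ 441.2 -215.9] wh [ 4.5 19.9] a 3.6 circ [ 443.  -215.8] 10.0 med [ 440.2 -217.2] n 89
thread_spool 0.76 [352, 75, 428, 147] ztop 0.0613
   top: rect c [ 434.9 -317. ] wh [46.1 46.4] a 38.1 circ [ 434.7 -317.4] 23.5 med [ 435.  -316.8] n 3996
[ 0.33906292 -0.32324381  0.19931998] 34.68172330413948
0.002 0.012 259 [ 339.4 -324.8] [29.8 41.8] 34.55483627319336
0.012 0.03 551 [ 343.6 -321.3] [20.2 35.1] 39.68378829956055
0.045 0.06 10 [ 345.  -323.1] [16.1 32.7] 24.154909133911133
0.06 0.067 348 [ 339.8 -324.8] [27.3 32. ] 35.53398895263672
0.067 0.074 1139 [ 338.  -326.1] [27.  27.1] 34.12577819824219
```

View pics/w6.png

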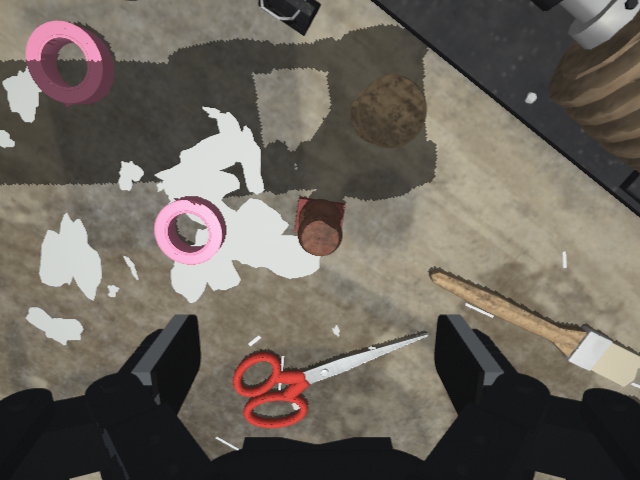

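The wrist view shows the stamp knob at (320,232), with the scissors and brush well clear. I'll descend and grip the knob.

Call:
play_rows([
  {"fingers": 0, "delta_pos": [-0.002, 0.0015, 0.03], "rot": [0, 0, 0]},
  {"fingers": 0, "delta_pos": [-0.002, 0.0015, 0.07], "rot": [0, 0, 0]},
  {"fingers": 0, "delta_pos": [-0.002, 0.0015, 0.11], "rot": [0, 0, 0]},
  {"fingers": 0, "delta_pos": [-0.002, 0.0015, 0.14], "rot": [0, 0, 0]},
  {"fingers": 0, "delta_pos": [-0.002, 0.0015, 0.158], "rot": [0, 0, 0]},
  {"fingers": 0, "delta_pos": [-0.002, 0.0015, 0.163], "rot": [0, 0, 0]},
  {"fingers": 0, "delta_pos": [-0.002, 0.0015, 0.163], "rot": [0, 0, 0]},
  {"fingers": 80, "delta_pos": [-0.002, 0.0015, 0.163], "rot": [0, 0, 0]},
  {"fingers": 200, "delta_pos": [-0.002, 0.0015, 0.163], "rot": [0, 0, 0]},
  {"fingers": 200, "delta_pos": [-0.002, 0.0015, 0.163], "rot": [0, 0, 0]},
], newtons=35)

```text
time_s: 12.4
tcp_pos: [0.3389, -0.3267, 0.0375]
tool_rot: [0.001, 0.955, 0.298, 0.001]
contact_force: [-0.5, -0.1, 0.0]
grip_width: 0.044
```

Run:
```python
from h import *
im,d=grab_frame('wrist'); save('w7',im)
im,d=grab_frame('side'); save('s7',im,(250,100,400,220),5)
print(cur()[0],yawnow(),cur()[2]['contact_force'],cur()[2]['grip_width'])
```

```text
[ 0.33848565 -0.32628327  0.03724705] 34.655691248920604 [-1.22968871  2.22297122 11.26401231] 0.029561841522255543
```

View pics/w7.png

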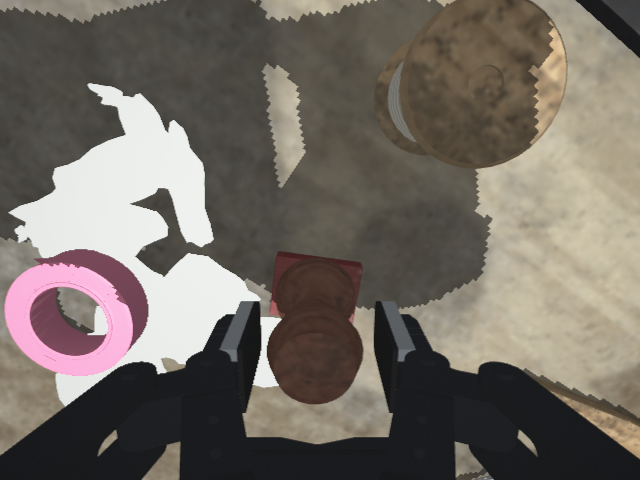

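View pics/s7.png

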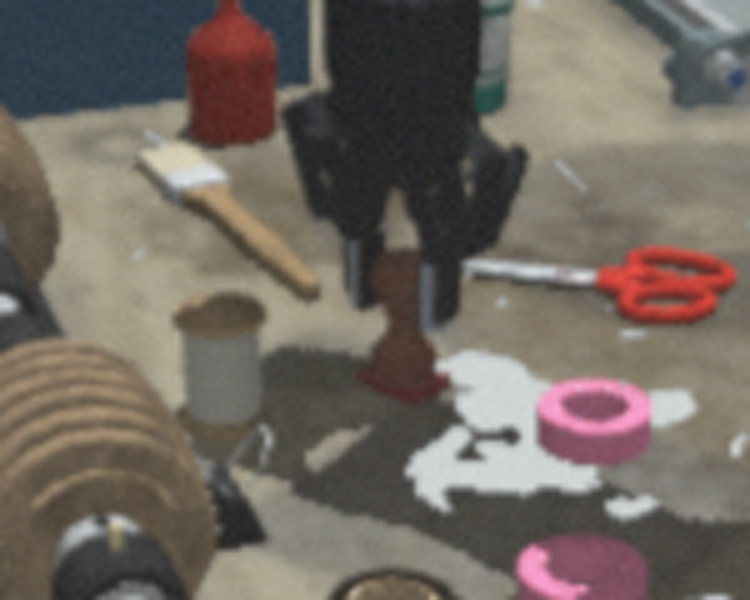

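Both pads are on the knob (settled width 29.6 mm) and the stamp is upright. I'll lift and carry it.

Call:
play_rows([
  {"fingers": 200, "delta_pos": [0, 0, 0], "rot": [0, 0, 0]},
  {"fingers": 200, "delta_pos": [0, 0, -0.015], "rot": [0, 0, 0]},
  {"fingers": 200, "delta_pos": [0, 0, -0.05], "rot": [0, 0, 0]},
  {"fingers": 200, "delta_pos": [0, 0, -0.09], "rot": [0, 0, 0]},
  {"fingers": 200, "delta_pos": [0.006, -0.006, -0.13], "rot": [0, 0, 0.02]},
  {"fingers": 200, "delta_pos": [0.02, -0.02, -0.155], "rot": [0, 0, 0.05]},
  {"fingers": 200, "delta_pos": [0.045, -0.046, -0.165], "rot": [0, 0, 0.1]},
  {"fingers": 200, "delta_pos": [0.073, -0.075, -0.165], "rot": [0, 0, 0.15]},
  {"fingers": 200, "delta_pos": [0.101, -0.103, -0.165], "rot": [0, 0, 0.2]},
  {"fingers": 200, "delta_pos": [0.129, -0.132, -0.165], "rot": [0, 0, 0.25]},
])

```text
time_s: 13.5
tcp_pos: [0.3691, -0.1426, 0.2017]
tool_rot: [0.0, 0.985, 0.175, 0.001]
contact_force: [0.4, 0.2, 0.1]
grip_width: 0.0291
```

Run:
```python
from h import *
print(cur()[2]['grip_width'],cur()[2]['contact_force'])
plan((.4347,.2345,.2),2.8)
```

```text
0.029110115013711014 [0.36490166 0.2218525  0.09362122]
t 13.50 tcp [ 0.3691 -0.1426  0.2017] -> dpos [ 0.1915 -0.3314  0.0016] rot [ 0.0008 -0.0012  0.3029]
```

Call:
play_rows([
  {"fingers": 200, "delta_pos": [0.022, -0.038, 0], "rot": [0, 0, 0.05]},
  {"fingers": 200, "delta_pos": [0.045, -0.078, 0], "rot": [0, 0, 0.1]},
  {"fingers": 200, "delta_pos": [0.068, -0.118, 0], "rot": [0, 0, 0.15]},
  {"fingers": 200, "delta_pos": [0.091, -0.158, 0], "rot": [0, 0, 0.2]},
  {"fingers": 200, "delta_pos": [0.114, -0.198, 0], "rot": [0, 0, 0.25]},
  {"fingers": 200, "delta_pos": [0.137, -0.238, 0], "rot": [0, 0, 0.303]},
  {"fingers": 200, "delta_pos": [0.158, -0.275, 0], "rot": [0, 0, 0.303]},
  {"fingers": 200, "delta_pos": [0.176, -0.305, 0], "rot": [0, 0, 0.303]},
  {"fingers": 200, "delta_pos": [0.188, -0.325, 0], "rot": [0, 0, 0.303]},
  {"fingers": 200, "delta_pos": [0.1915, -0.331, 0], "rot": [0, 0, 0.303]},
])

```text
time_s: 14.5
tcp_pos: [0.4339, 0.2352, 0.2015]
tool_rot: [-0.0, 1.0, 0.027, 0.0]
contact_force: [-0.8, -0.7, -0.5]
grip_width: 0.0296
```

Run:
```python
from h import *
grab_frame('top')
grab_frame('top')
im,d,W,res=look('w8',['ink_pad','rubber_stamp','glue_pot'])
print(cur()[0],yawnow())
p=res['rubber_stamp'][0][1]; z=cur()[0][2]-.0372
for lo,hi in [(0.0,.01),(.06,.068),(.068,.078)]:
    t=p[(p[:,2]-z>lo)&(p[:,2]-z<hi)]
    if len(t)>8: print(lo,hi,len(t),cv2.minAreaRect((t[:,:2]*1000).astype(np.float32)))
```

```text
ink_pad 0.65 [259, 175, 370, 251] ztop 0.0177
   top: rect c [434.2 234.2] wh [61.2 91.5] a 2.3 circ [434.7 234.1] 53.7 med [435.6 234.3] n 7763
rubber_stamp 0.93 [275, 250, 364, 402] ztop 0.2369
   top: rect c [433.6 232.7] wh [28.3 26.8] a 29.1 circ [433.2 233.1] 14.4 med [435.6 233.3] n 5293
glue_pot 0.87 [510, 176, 640, 289] ztop 0.0808
   top: rect c [441.8  40.7] wh [73.1 60.8] a 16.0 circ [443.1  34.9] 37.0 med [427.9  45.1] n 1414
glue_pot 0.7 [259, 176, 371, 250] ztop 0.0177
   top: rect c [434.2 234.4] wh [61.2 91.2] a 2.3 circ [434.7 234.2] 53.6 med [435.7 234.5] n 7730
[0.43342167 0.23173654 0.20114228] 2.8903412560334165
0.0 0.01 1011 ((434.16143798828125, 233.6227569580078), (40.014259338378906, 27.733592987060547), 84.79903411865234)
0.06 0.068 1890 ((439.38055419921875, 233.37547302246094), (20.09006690979004, 29.866762161254883), 0.40782228112220764)
0.068 0.078 5029 ((433.40911865234375, 233.15870666503906), (26.964801788330078, 27.170866012573242), 86.28400421142578)
```

View pics/w8.png

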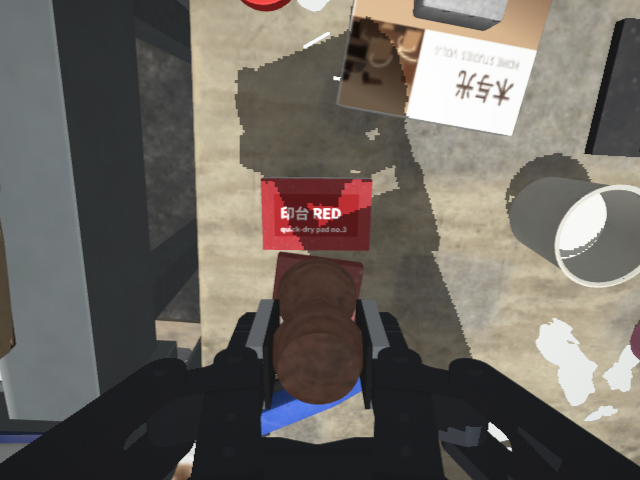

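The wrist view shows the pad at (315,213), the pot at (590,235), and the stamp held upright but turned about 6° clockwise from the pad. I'll lower it with a small twist.

Run:
```python
from h import *
plan((.4345,.2338,.06),9.0)
```

```text
t 14.80 tcp [0.4334 0.2317 0.2011] -> dpos [ 0.0013 -0.0021  0.1411] rot [ 0.0006  0.0005 -0.1066]
```

Call:
play_rows([
  {"fingers": 200, "delta_pos": [0.001, -0.002, 0.02], "rot": [0, 0, -0.05]},
  {"fingers": 200, "delta_pos": [0.001, -0.002, 0.05], "rot": [0, 0, -0.107]},
  {"fingers": 200, "delta_pos": [0.001, -0.002, 0.085], "rot": [0, 0, -0.107]},
  {"fingers": 200, "delta_pos": [0.001, -0.002, 0.11], "rot": [0, 0, -0.107]},
  {"fingers": 200, "delta_pos": [0.001, -0.002, 0.13], "rot": [0, 0, -0.107]},
  {"fingers": 200, "delta_pos": [0.001, -0.002, 0.14], "rot": [0, 0, -0.107]},
  {"fingers": 200, "delta_pos": [0.001, -0.002, 0.141], "rot": [0, 0, -0.107]},
  {"fingers": 200, "delta_pos": [0.001, -0.002, 0.141], "rot": [0, 0, -0.107]},
  {"fingers": 200, "delta_pos": [0.001, -0.002, 0.141], "rot": [0, 0, -0.107]},
  {"fingers": 200, "delta_pos": [0.001, -0.002, 0.141], "rot": [0, 0, -0.107]},
])

```text
time_s: 15.8
tcp_pos: [0.4357, 0.2355, 0.0616]
tool_rot: [-0.0, 0.997, 0.079, 0.001]
contact_force: [-0.1, 0.0, -0.4]
grip_width: 0.0293
```

Run:
```python
from h import *
im,d,W,res=look('w9',['rubber_stamp','ink_pad'])
p=res['rubber_stamp'][0][1]; z=cur()[0][2]-.0372; print('z',z)
for lo,hi in [(0.0,.01),(.068,.078)]:
    t=p[(p[:,2]-z>lo)&(p[:,2]-z<hi)]
    if len(t)>8: print(lo,hi,len(t),cv2.minAreaRect((t[:,:2]*1000).astype(np.float32)))
plan((.4345,.2338,.0545),9.0); print(cur()[2]['contact_force'])
```

```text
rubber_stamp 0.98 [274, 249, 365, 403] ztop 0.0973
   top: rect c [435.5 235.2] wh [27.8 27.3] a 69.3 circ [435.4 235.5] 14.4 med [437.6 235.6] n 5339
z 0.023783683399209082
0.0 0.01 1055 ((435.5670471191406, 235.95701599121094), (29.56266975402832, 39.99172592163086), 1.421547293663025)
0.068 0.078 5231 ((435.72601318359375, 235.00924682617188), (27.478614807128906, 27.509754180908203), 45.42800521850586)
t 15.95 tcp [0.4351 0.2353 0.061 ] -> dpos [-0.0009  0.0014  0.0065] rot [-0.0004 -0.0014  0.0018]
[-0.14124983  0.08468799 -0.38511636]
```

View pics/w9.png

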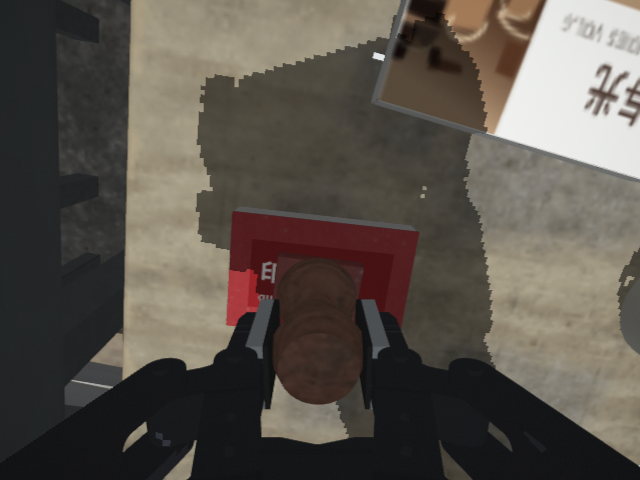

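The stamp is over the pad with its foot parallel to it, about 1 mm off. I'll correct, set it down, release and rise.

Call:
play_rows([
  {"fingers": 200, "delta_pos": [-0.001, 0.0014, 0.002], "rot": [0, 0, 0]},
  {"fingers": 200, "delta_pos": [-0.001, 0.0014, 0.004], "rot": [0, 0, 0]},
  {"fingers": 200, "delta_pos": [-0.001, 0.0014, 0.006], "rot": [0, 0, 0]},
  {"fingers": 200, "delta_pos": [-0.001, 0.0014, 0.0075], "rot": [0, 0, 0]},
  {"fingers": 200, "delta_pos": [-0.001, 0.0014, 0.0075], "rot": [0, 0, 0]},
  {"fingers": 80, "delta_pos": [-0.001, 0.0014, 0.0075], "rot": [0, 0, 0]},
  {"fingers": 0, "delta_pos": [-0.001, 0.0014, 0.0075], "rot": [0, 0, 0]},
  {"fingers": 0, "delta_pos": [-0.001, 0.0014, 0.0075], "rot": [0, 0, 0]},
  {"fingers": 0, "delta_pos": [-0.001, 0.0014, 0.0075], "rot": [0, 0, 0]},
  {"fingers": 0, "delta_pos": [-0.001, 0.0014, -0.015], "rot": [0, 0, 0]},
])

```text
time_s: 16.95
tcp_pos: [0.4309, 0.2322, 0.0727]
tool_rot: [0.001, 0.997, 0.079, -0.004]
contact_force: [-0.1, -0.3, -0.0]
grip_width: 0.0856
```

Call:
play_rows([
  {"fingers": 0, "delta_pos": [0, 0, -0.04], "rot": [0, 0, 0]},
  {"fingers": 0, "delta_pos": [0, 0, -0.09], "rot": [0, 0, 0]},
  {"fingers": 0, "delta_pos": [0, 0, -0.13], "rot": [0, 0, 0]},
  {"fingers": 0, "delta_pos": [0, 0, -0.14], "rot": [0, 0, 0]},
  {"fingers": 0, "delta_pos": [0, 0, -0.14], "rot": [0, 0, 0]},
  {"fingers": 0, "delta_pos": [0, 0, -0.14], "rot": [0, 0, 0]},
  {"fingers": 0, "delta_pos": [0, 0, -0.14], "rot": [0, 0, 0]},
  {"fingers": 0, "delta_pos": [0, 0, -0.14], "rot": [0, 0, 0]},
  {"fingers": 0, "delta_pos": [0, 0, -0.14], "rot": [0, 0, 0]},
  {"fingers": 0, "delta_pos": [0, 0, -0.14], "rot": [0, 0, 0]},
])

```text
time_s: 17.95
tcp_pos: [0.4335, 0.2333, 0.2144]
tool_rot: [0.0, 0.997, 0.079, -0.001]
contact_force: [-0.2, 0.1, -0.3]
grip_width: 0.0851
```

Run:
```python
from h import *
im,d,W,res=look('w10',['rubber_stamp','ink_pad','glue_pot'])
p=res['rubber_stamp'][0][1]
for lo,hi in [(0.017,.028),(.084,.094)]:
    t=p[(p[:,2]>lo)&(p[:,2]<hi)]
    if len(t)>8: print(lo,hi,len(t),cv2.minAreaRect((t[:,:2]*1000).astype(np.float32)))
print(yawnow())
plan((.416,-.1,.2),0)
```

```text
rubber_stamp 0.79 [294, 193, 342, 253] ztop 0.0896
   top: rect c [433.5 234.2] wh [27.2 27.7] a 28.8 circ [433.2 234. ] 14.3 med [434.1 234.3] n 1170
ink_pad 0.89 [261, 166, 374, 250] ztop 0.0178
   top: rect c [434.3 234.2] wh [61.2 91. ] a 2.5 circ [434.3 233.9] 53.5 med [442.2 236.7] n 4981
glue_pot 0.76 [498, 198, 640, 308] ztop 0.0809
   top: rect c [443.5  35.3] wh [72.4 72.5] a 87.1 circ [443.2  35.1] 37.2 med [443.4  21.9] n 1947
glue_pot 0.74 [347, 0, 572, 156] ztop 0.0235
   top: rect c [571.6 148.1] wh [139.1 115.8] a 83.5 circ [571.8 148.5] 89.8 med [557.5 147.7] n 20568
0.017 0.028 267 ((435.81573486328125, 233.83975219726562), (29.288639068603516, 42.588966369628906), 8.395830154418945)
0.084 0.094 1154 ((433.0475769042969, 234.1642608642578), (27.498682022094727, 26.786930084228516), 8.448338508605957)
9.099803315333014
t 18.15 tcp [0.4339 0.2335 0.2152] -> dpos [-0.0704  0.3265  0.0152] rot [0.000e+00 1.000e-04 1.588e-01]
```

View pics/w10.png

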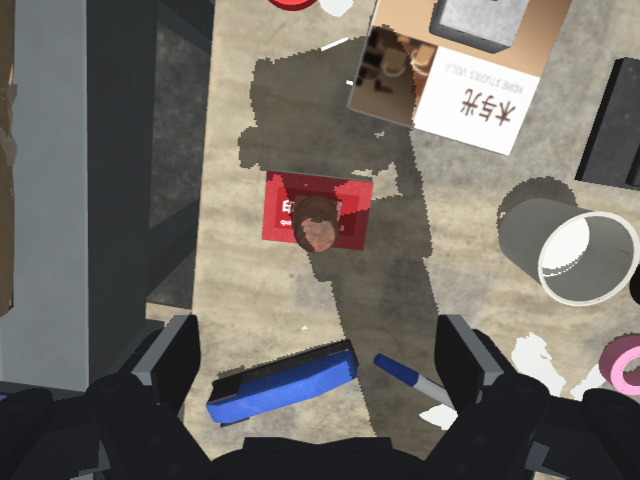

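The stamp is at about (434, 234) against the pad at (434.3, 234.2), and it stands upright. The pot is at (443.4, 35.2), so the midpoint is (438.9, 134.7). Next is the dark roll.

Call:
play_rows([
  {"fingers": 0, "delta_pos": [-0.005, 0.02, 0], "rot": [0, 0, 0.03]},
  {"fingers": 0, "delta_pos": [-0.013, 0.06, 0], "rot": [0, 0, 0.06]},
  {"fingers": 0, "delta_pos": [-0.022, 0.1, 0], "rot": [0, 0, 0.09]},
  {"fingers": 0, "delta_pos": [-0.031, 0.145, 0], "rot": [0, 0, 0.12]},
  {"fingers": 0, "delta_pos": [-0.041, 0.19, 0.005], "rot": [0, 0, 0.159]},
  {"fingers": 0, "delta_pos": [-0.051, 0.235, 0.01], "rot": [0, 0, 0.159]},
  {"fingers": 0, "delta_pos": [-0.059, 0.275, 0.015], "rot": [0, 0, 0.159]},
  {"fingers": 0, "delta_pos": [-0.066, 0.305, 0.015], "rot": [0, 0, 0.159]},
  {"fingers": 0, "delta_pos": [-0.07, 0.323, 0.015], "rot": [0, 0, 0.159]},
  {"fingers": 0, "delta_pos": [-0.07, 0.326, 0.015], "rot": [0, 0, 0.159]},
])

```text
time_s: 19.15
tcp_pos: [0.4163, -0.1014, 0.2005]
tool_rot: [0.0, 1.0, -0.002, 0.0]
contact_force: [0.7, 0.9, 0.6]
grip_width: 0.0853
```

Run:
```python
from fit import *
grab_frame('wrist');grab_frame('top');grab_frame('top')
im,d,W,res=look('w11',['tape_roll','glue_pot','binder_clip'])
print(cur()[0],yawnow())
```

```text
tape_roll 0.93 [285, 178, 353, 250] ztop 0.0198
   top: rect c [416.6 -99.4] wh [54.4 56.3] a 62.3 circ [415.8 -99.7] 28.8 med [417.7 -99.6] n 2256
tape_roll 0.75 [287, 275, 355, 342] ztop 0.0197
   top: rect c [ 329.2 -101.9] wh [55.4 56.2] a 52.8 circ [ 328.3 -103.2] 29.4 med [ 330.2 -101.5] n 1977
glue_pot 0.82 [58, 137, 196, 252] ztop 0.0810
   top: rect c [443.4  34.4] wh [72.6 72.3] a 62.9 circ [443.3  34.8] 37.0 med [443.1  46.1] n 2228
binder_clip 0.88 [425, 139, 491, 195] ztop 0.0451
   top: rect c [ 458.2 -214.3] wh [39.5 20. ] a 2.1 circ [ 458.5 -213.9] 20.4 med [ 443.2 -210.2] n 102
[ 0.41636504 -0.09847481  0.2002567 ] 0.08194971478554629
```

View pics/w11.png

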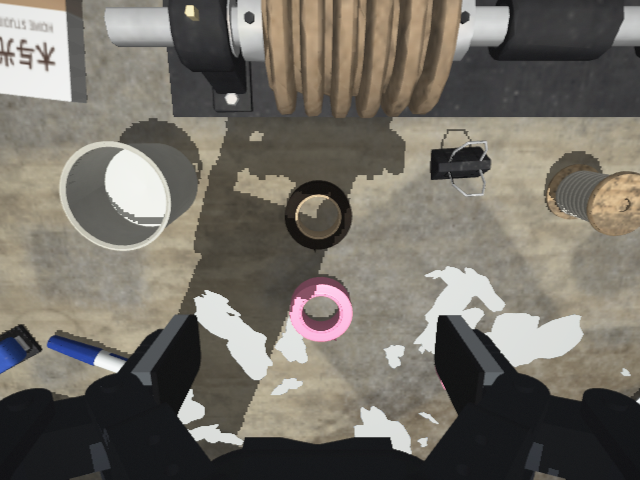

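The wrist view shows the dark roll with its tan core at (318,215) and the pink look-alike at (321,309). I'll descend on the dark one.

Call:
play_rows([
  {"fingers": 0, "delta_pos": [0.0003, 0.001, 0.03], "rot": [0, 0, 0]},
  {"fingers": 0, "delta_pos": [0.0003, 0.001, 0.07], "rot": [0, 0, 0]},
  {"fingers": 0, "delta_pos": [0.0003, 0.001, 0.11], "rot": [0, 0, 0]},
  {"fingers": 0, "delta_pos": [0.0003, 0.001, 0.15], "rot": [0, 0, 0]},
  {"fingers": 0, "delta_pos": [0.0003, 0.001, 0.178], "rot": [0, 0, 0]},
  {"fingers": 0, "delta_pos": [0.0003, 0.001, 0.19], "rot": [0, 0, 0]},
  {"fingers": 0, "delta_pos": [0.0003, 0.001, 0.196], "rot": [0, 0, 0]},
  {"fingers": 0, "delta_pos": [0.0003, 0.001, 0.198], "rot": [0, 0, 0]},
  {"fingers": 0, "delta_pos": [0.0003, 0.001, 0.198], "rot": [0, 0, 0]},
  {"fingers": 0, "delta_pos": [0.0003, 0.001, 0.198], "rot": [0, 0, 0]},
], newtons=25)

```text
time_s: 20.5
tcp_pos: [0.418, -0.1009, 0.0035]
tool_rot: [0.0, 1.0, -0.0, 0.001]
contact_force: [0.7, -0.2, -0.3]
grip_width: 0.0854
```

Run:
```python
from h import *
print(cur()[0],yawnow(),cur()[2]['contact_force'],cur()[2]['grip_width'])
im,d=grab_frame('wrist'); save('w12',im)
```

```text
[ 0.4179694  -0.10089558  0.0035281 ] -0.0055533967189835935 [ 0.73765639 -0.20437125 -0.31891938] 0.08538365643848235
```

View pics/w12.png

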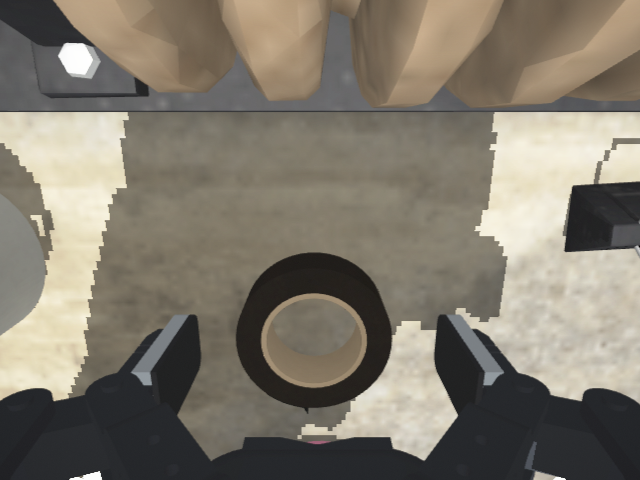

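Call:
play_rows([
  {"fingers": 0, "delta_pos": [-0.0012, -0.001, 0.001], "rot": [0, 0, 0]},
  {"fingers": 0, "delta_pos": [-0.0012, -0.001, 0.003], "rot": [0, 0, 0]},
  {"fingers": 0, "delta_pos": [-0.0012, -0.001, 0.003], "rot": [0, 0, 0]},
  {"fingers": 50, "delta_pos": [-0.0012, -0.001, 0.003], "rot": [0, 0, 0]},
  {"fingers": 80, "delta_pos": [-0.0012, -0.001, 0.003], "rot": [0, 0, 0]},
  {"fingers": 110, "delta_pos": [-0.0012, -0.001, 0.003], "rot": [0, 0, 0]},
  {"fingers": 130, "delta_pos": [-0.0012, -0.001, 0.003], "rot": [0, 0, 0]},
  {"fingers": 130, "delta_pos": [-0.0012, -0.001, 0.003], "rot": [0, 0, 0]},
  {"fingers": 130, "delta_pos": [-0.0012, -0.001, 0.003], "rot": [0, 0, 0]},
  {"fingers": 130, "delta_pos": [-0.0012, -0.001, 0.003], "rot": [0, 0, 0]},
], newtons=25)

```text
time_s: 21.55
tcp_pos: [0.4154, -0.0995, -0.0005]
tool_rot: [0.0, 1.0, -0.0, -0.0]
contact_force: [-2.3, 0.1, 5.9]
grip_width: 0.0545
```

Run:
```python
from h import *
print(cur()[0],yawnow(),cur()[2]['contact_force'],cur()[2]['grip_width'])
im,d,W,res=look('w13',['tape_roll'])
plan((.439,.1347,.15),0)
```

```text
[ 0.41540097 -0.09947468 -0.00052429] -0.00698521996808332 [-2.29816387  0.11607949  5.88977832] 0.05445412999448872
tape_roll 0.73 [235, 249, 399, 412] ztop 0.0194
   top: rect c [416.5 -99.5] wh [56.4 56.3] a 35.4 circ [415.  -98.9] 30.1 med [419.  -99.3] n 12958
t 21.65 tcp [ 0.4154 -0.0995 -0.0005] -> dpos [ 0.0235 -0.2342 -0.1505] rot [ 0.      0.     -0.0001]
```

View pics/w13.png

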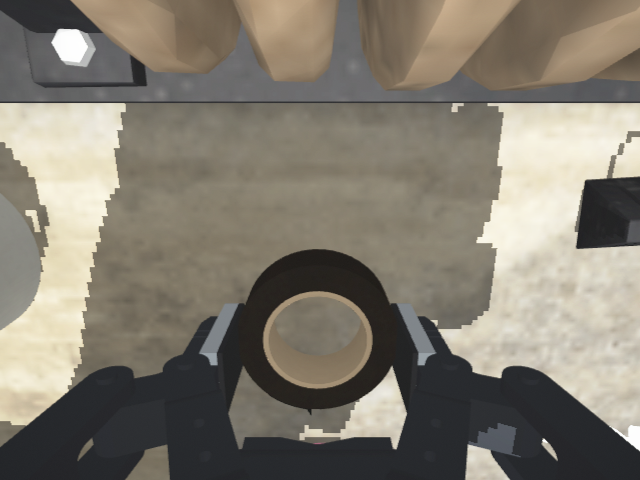

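Tape gripped (54.5 mm, level). I'll lift it over the pot to the midpoint.

Call:
play_rows([
  {"fingers": 130, "delta_pos": [0, 0, -0.012], "rot": [0, 0, 0]},
  {"fingers": 130, "delta_pos": [0, 0, -0.04], "rot": [0, 0, 0]},
  {"fingers": 130, "delta_pos": [0, 0, -0.08], "rot": [0, 0, 0]},
  {"fingers": 130, "delta_pos": [0, 0, -0.12], "rot": [0, 0, 0]},
  {"fingers": 130, "delta_pos": [0, 0, -0.15], "rot": [0, 0, 0]},
  {"fingers": 130, "delta_pos": [0.002, -0.015, -0.165], "rot": [0, 0, 0]},
  {"fingers": 130, "delta_pos": [0.005, -0.045, -0.165], "rot": [0, 0, 0]},
  {"fingers": 130, "delta_pos": [0.009, -0.085, -0.165], "rot": [0, 0, 0]},
  {"fingers": 130, "delta_pos": [0.013, -0.125, -0.165], "rot": [0, 0, 0]},
  {"fingers": 130, "delta_pos": [0.017, -0.165, -0.165], "rot": [0, 0, 0]},
])

```text
time_s: 22.65
tcp_pos: [0.4324, 0.067, 0.1649]
tool_rot: [-0.0, 1.0, -0.0, 0.001]
contact_force: [1.1, -0.9, -1.4]
grip_width: 0.0547
```

Run:
```python
from h import *
print(cur()[2]['grip_width']); plan((.438,.1347,.12),2.6)
```

```text
0.05466608909894587
t 22.65 tcp [0.4324 0.067  0.1649] -> dpos [ 0.0055 -0.0677  0.0449] rot [-0.0001 -0.0013 -0.0462]
```

Call:
play_rows([
  {"fingers": 130, "delta_pos": [0.003, -0.035, 0], "rot": [0, 0, -0.046]},
  {"fingers": 130, "delta_pos": [0.005, -0.058, 0], "rot": [0, 0, -0.046]},
  {"fingers": 130, "delta_pos": [0.0055, -0.067, 0.005], "rot": [0, 0, -0.046]},
  {"fingers": 130, "delta_pos": [0.0055, -0.068, 0.02], "rot": [0, 0, -0.046]},
  {"fingers": 130, "delta_pos": [0.0055, -0.068, 0.05], "rot": [0, 0, -0.046]},
  {"fingers": 130, "delta_pos": [0.0055, -0.068, 0.08], "rot": [0, 0, -0.046]},
  {"fingers": 130, "delta_pos": [0.0055, -0.068, 0.105], "rot": [0, 0, -0.046]},
  {"fingers": 130, "delta_pos": [0.0055, -0.068, 0.115], "rot": [0, 0, -0.046]},
  {"fingers": 130, "delta_pos": [0.0055, -0.068, 0.115], "rot": [0, 0, -0.046]},
  {"fingers": 130, "delta_pos": [0.0055, -0.068, 0.115], "rot": [0, 0, -0.046]},
])

```text
time_s: 23.65
tcp_pos: [0.4386, 0.1333, 0.0499]
tool_rot: [-0.0, 1.0, 0.023, 0.001]
contact_force: [0.5, 0.5, -1.0]
grip_width: 0.0544
```

Run:
```python
from h import *
grab_frame('top')
im,d,W,res=look('w14',['tape_roll','ink_pad','glue_pot','rubber_stamp'])
print(cur()[0])
plan((.438,.1347,.001),2.6)
```

```text
tape_roll 0.64 [236, 247, 401, 412] ztop 0.0704
   top: rect c [440.3 133.6] wh [56.4 56.3] a 45.7 circ [438.8 133.6] 29.9 med [443.  133.9] n 12932
ink_pad 0.93 [0, 214, 213, 343] ztop 0.0174
   top: rect c [434.6 226.8] wh [ 61.2 107.2] a 2.6 circ [444.  228.7] 55.2 med [448.2 219.6] n 14159
glue_pot 0.72 [449, 213, 640, 452] ztop 0.0804
   top: rect c [439.6  48.3] wh [72.3 42.6] a 18.0 circ [443.   37.9] 36.6 med [463.6  59.9] n 2616
rubber_stamp 0.9 [0, 255, 149, 408] ztop 0.0880
   top: rect c [433.  225.9] wh [14.2 28.1] a 85.6 circ [433.4 231.2] 14.2 med [435.  225.3] n 3001
[0.43878482 0.133724   0.05024194]
t 23.95 tcp [0.4388 0.1337 0.0502] -> dpos [-0.0008 -0.001   0.0492] rot [-0.0003 -0.002   0.0005]
```

View pics/w14.png

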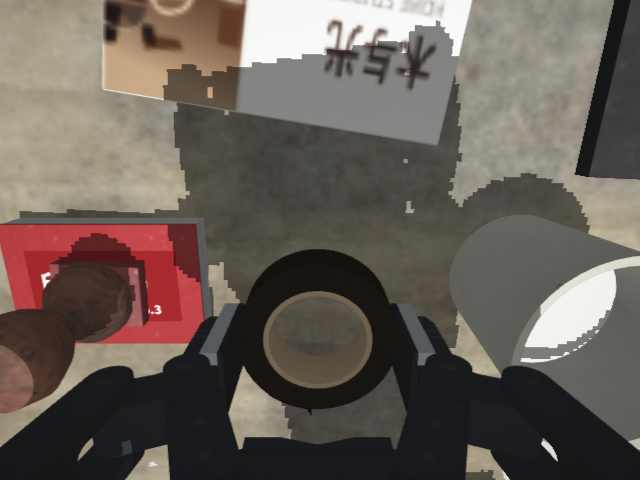

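Call:
play_rows([
  {"fingers": 130, "delta_pos": [-0.001, -0.001, 0.012], "rot": [0, 0, 0]},
  {"fingers": 130, "delta_pos": [-0.001, -0.001, 0.025], "rot": [0, 0, 0]},
  {"fingers": 130, "delta_pos": [-0.001, -0.001, 0.035], "rot": [0, 0, 0]},
  {"fingers": 130, "delta_pos": [-0.001, -0.001, 0.042], "rot": [0, 0, 0]},
  {"fingers": 130, "delta_pos": [-0.001, -0.001, 0.046], "rot": [0, 0, 0]},
  {"fingers": 130, "delta_pos": [-0.001, -0.001, 0.048], "rot": [0, 0, 0]},
  {"fingers": 130, "delta_pos": [-0.001, -0.001, 0.0485], "rot": [0, 0, 0]},
  {"fingers": 130, "delta_pos": [-0.001, -0.001, 0.0485], "rot": [0, 0, 0]},
  {"fingers": 130, "delta_pos": [-0.001, -0.001, 0.0485], "rot": [0, 0, 0]},
  {"fingers": 130, "delta_pos": [-0.001, -0.001, 0.0485], "rot": [0, 0, 0]},
])

```text
time_s: 24.95
tcp_pos: [0.4373, 0.1346, 0.0011]
tool_rot: [-0.0, 1.0, 0.023, 0.0]
contact_force: [0.5, -0.6, 0.1]
grip_width: 0.0546
```

Run:
```python
from h import *
im,d,W,res=look('w15',['tape_roll'])
print(cur()[2]['contact_force'],cur()[0],yawnow())
```

```text
tape_roll 0.9 [238, 248, 398, 412] ztop 0.0211
   top: rect c [438.5 134.5] wh [56.6 55.7] a 26.3 circ [437.3 134.8] 29.7 med [441.1 134.7] n 12804
[ 0.50892632  0.90529109 -0.97474217] [0.4371355  0.13454602 0.00106366] 2.628523578120156
```

Tape is at (438.5, 134.5), target (438.9, 134.7), 1 mm above the table. I'll set it down, release and rise.

Call:
play_rows([
  {"fingers": 130, "delta_pos": [0.0004, 0, 0.001], "rot": [0, 0, 0]},
  {"fingers": 130, "delta_pos": [0.0004, 0, 0.0013], "rot": [0, 0, 0]},
  {"fingers": 130, "delta_pos": [0.0004, 0, 0.0013], "rot": [0, 0, 0]},
  {"fingers": 70, "delta_pos": [0.0004, 0, 0.001], "rot": [0, 0, 0]},
  {"fingers": 50, "delta_pos": [0.0004, 0, 0.001], "rot": [0, 0, 0]},
  {"fingers": 50, "delta_pos": [0.0004, 0, 0.001], "rot": [0, 0, 0]},
  {"fingers": 50, "delta_pos": [0.0004, 0, 0.001], "rot": [0, 0, 0]},
  {"fingers": 50, "delta_pos": [0.0004, 0, -0.005], "rot": [0, 0, 0]},
  {"fingers": 50, "delta_pos": [0.0004, 0, -0.025], "rot": [0, 0, 0]},
  {"fingers": 50, "delta_pos": [0.0004, 0, -0.07], "rot": [0, 0, 0]},
])

```text
time_s: 26.05
tcp_pos: [0.4336, 0.1343, 0.0685]
tool_rot: [0.001, 1.0, 0.023, -0.004]
contact_force: [0.1, 0.1, 0.5]
grip_width: 0.0686
```

Call:
play_rows([
  {"fingers": 50, "delta_pos": [0, 0, -0.04], "rot": [0, 0, 0]},
  {"fingers": 50, "delta_pos": [0, 0, -0.085], "rot": [0, 0, 0]},
  {"fingers": 0, "delta_pos": [0, 0, -0.12], "rot": [0, 0, 0]},
  {"fingers": 0, "delta_pos": [0, 0, -0.13], "rot": [0, 0, 0]},
  {"fingers": 0, "delta_pos": [0, 0, -0.13], "rot": [0, 0, 0]},
  {"fingers": 0, "delta_pos": [0, 0, -0.13], "rot": [0, 0, 0]},
  {"fingers": 0, "delta_pos": [0, 0, -0.13], "rot": [0, 0, 0]},
  {"fingers": 0, "delta_pos": [0, 0, -0.13], "rot": [0, 0, 0]},
  {"fingers": 0, "delta_pos": [0, 0, -0.13], "rot": [0, 0, 0]},
  {"fingers": 0, "delta_pos": [0, 0, -0.13], "rot": [0, 0, 0]},
])

```text
time_s: 27.05
tcp_pos: [0.4369, 0.1344, 0.2]
tool_rot: [0.0, 1.0, 0.023, -0.001]
contact_force: [0.1, 0.4, -0.0]
grip_width: 0.0855
```

Run:
```python
from h import *
im,d,W,res=look('w16',['tape_roll','ink_pad','glue_pot'])
print(cur()[0],cur()[2]['grip_width'])
plan((.4348,-.317,.2),0)
```

```text
tape_roll 0.96 [527, 308, 604, 369] ztop 0.0196
   top: rect c [ 329.4 -101.8] wh [56.8 55.4] a 71.8 circ [ 328.5 -102.7] 29.7 med [ 330.8 -100.7] n 2023
tape_roll 0.71 [110, 1, 154, 5] ztop 0.0188
   top: rect c [587.6 279.9] wh [ 2.3 21.4] a 3.8 circ [588.8 280. ] 10.7 med [587.5 278.9] n 102
tape_roll 0.57 [282, 179, 352, 248] ztop 0.0197
   top: rect c [438.9 134.7] wh [55.9 54.6] a 3.2 circ [438.6 135. ] 28.3 med [439.9 135.1] n 2302
ink_pad 0.6 [138, 174, 256, 246] ztop 0.0177
   top: rect c [434.3 234.3] wh [60.8 91.4] a 2.6 circ [434.5 234.1] 54.2 med [446.8 218.8] n 4844
glue_pot 0.61 [396, 172, 521, 288] ztop 0.0811
   top: rect c [443.5  34.5] wh [72.8 72.4] a 64.0 circ [443.2  34.6] 37.0 med [441.   24.1] n 2014
glue_pot 0.45 [149, 194, 223, 258] ztop 0.0894
   top: rect c [433.1 233.5] wh [26.8 28. ] a 83.8 circ [433.1 233.6] 14.2 med [434.3 232.5] n 1330
[0.4373017  0.13450163 0.20069855] 0.08512329718799547
t 27.25 tcp [0.4373 0.1345 0.2007] -> dpos [-0.0232  0.4509  0.0007] rot [0.     0.0002 0.0458]
```

View pics/w16.png

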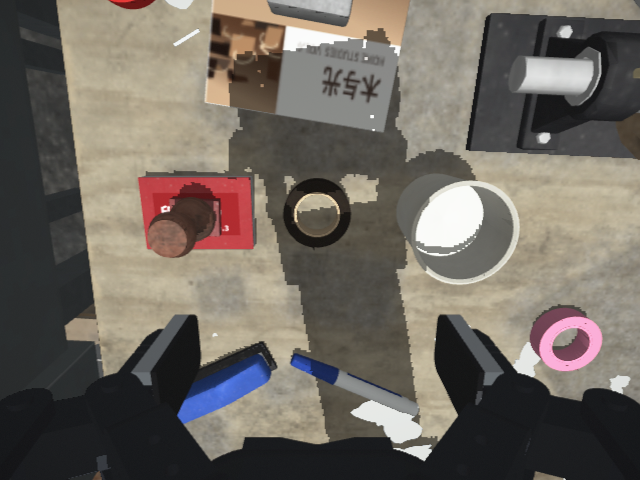

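The roll lies at (438.9, 134.7), which is exactly the midpoint. Next is the spool.

Call:
play_rows([
  {"fingers": 0, "delta_pos": [-0.001, 0.02, 0], "rot": [0, 0, 0.02]},
  {"fingers": 0, "delta_pos": [-0.003, 0.06, 0], "rot": [0, 0, 0.046]},
  {"fingers": 0, "delta_pos": [-0.005, 0.105, 0], "rot": [0, 0, 0.046]},
  {"fingers": 0, "delta_pos": [-0.008, 0.15, 0], "rot": [0, 0, 0.046]},
  {"fingers": 0, "delta_pos": [-0.01, 0.195, 0], "rot": [0, 0, 0.046]},
  {"fingers": 0, "delta_pos": [-0.012, 0.24, 0], "rot": [0, 0, 0.046]},
  {"fingers": 0, "delta_pos": [-0.015, 0.285, 0], "rot": [0, 0, 0.046]},
  {"fingers": 0, "delta_pos": [-0.017, 0.33, 0], "rot": [0, 0, 0.046]},
  {"fingers": 0, "delta_pos": [-0.019, 0.37, 0], "rot": [0, 0, 0.046]},
  {"fingers": 0, "delta_pos": [-0.021, 0.405, 0], "rot": [0, 0, 0.046]},
])

```text
time_s: 28.25
tcp_pos: [0.4347, -0.2734, 0.201]
tool_rot: [0.0, 1.0, -0.001, 0.0]
contact_force: [0.4, -0.4, -0.2]
grip_width: 0.0856
```

Call:
play_rows([
  {"fingers": 0, "delta_pos": [-0.001, 0.025, 0], "rot": [0, 0, 0]},
  {"fingers": 0, "delta_pos": [-0.002, 0.04, 0], "rot": [0, 0, 0]},
  {"fingers": 0, "delta_pos": [-0.002, 0.045, 0], "rot": [0, 0, 0]},
  {"fingers": 0, "delta_pos": [-0.002, 0.045, 0], "rot": [0, 0, 0]},
  {"fingers": 0, "delta_pos": [-0.002, 0.045, 0], "rot": [0, 0, 0]},
  {"fingers": 0, "delta_pos": [-0.002, 0.045, 0], "rot": [0, 0, 0]},
  {"fingers": 0, "delta_pos": [-0.002, 0.045, 0], "rot": [0, 0, 0]},
  {"fingers": 0, "delta_pos": [-0.002, 0.045, 0], "rot": [0, 0, 0]},
  {"fingers": 0, "delta_pos": [-0.002, 0.045, 0], "rot": [0, 0, 0]},
  {"fingers": 0, "delta_pos": [-0.002, 0.045, 0], "rot": [0, 0, 0]},
])

```text
time_s: 29.25
tcp_pos: [0.4329, -0.3159, 0.2008]
tool_rot: [0.0, 1.0, 0.0, 0.0]
contact_force: [-0.8, -0.0, -0.0]
grip_width: 0.0851
```

Run:
```python
from h import *
im,d,W,res=look('w17',['thread_spool','binder_clip'])
print(cur()[0],yawnow())
plan((.4348,-.3173,.034),0)
```

```text
binder_clip 0.83 [162, 163, 226, 215] ztop 0.0436
   top: rect c [ 458.5 -215.9] wh [38.6 19.7] a 0.9 circ [ 458.5 -215. ] 19.8 med [ 473.3 -219.6] n 79
[ 0.43284214 -0.31604901  0.20079484] -0.01415989973012147
t 29.40 tcp [ 0.4328 -0.316   0.2008] -> dpos [0.002  0.0012 0.1668] rot [ 0.      0.     -0.0002]
```

View pics/w17.png

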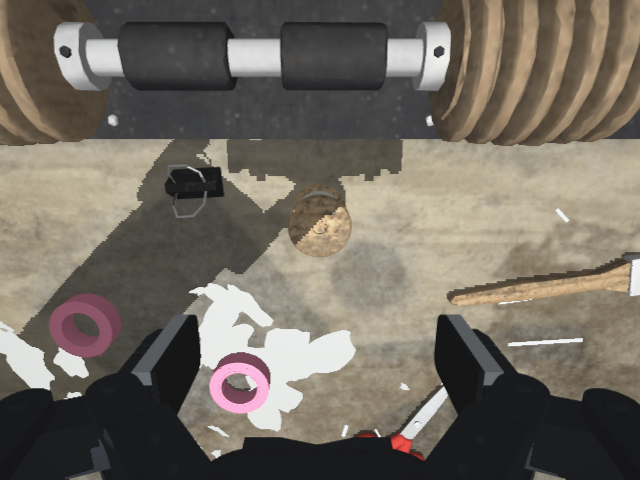

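The spool's top is at (320,229). The network missed it, so I'll take it from the depth.

Run:
```python
from fit import *
W=np.load('/tmp/w17.npz')['W']
m=(W[...,2]>.055)&(W[...,2]<.066)&(np.hypot(W[...,0]-.435,W[...,1]+.317)<.045)
p=W[m]; print(m.sum(),np.median(p[:,2]),cv2.minAreaRect((p[:,:2]*1000).astype(np.float32)),cv2.minEnclosingCircle((p[:,:2]*1000).astype(np.float32)),p[:,:2].mean(0))
```

```text
3135 0.059951005499248144 ((434.8052062988281, -317.5469970703125), (46.22053146362305, 46.4260368347168), 89.53485870361328) ((434.56622314453125, -317.55181884765625), 23.567296981811523) [ 0.43561574 -0.31756069]
```

Call:
play_rows([
  {"fingers": 0, "delta_pos": [0.002, 0.0015, 0.03], "rot": [0, 0, 0]},
  {"fingers": 0, "delta_pos": [0.002, 0.0015, 0.07], "rot": [0, 0, 0]},
  {"fingers": 0, "delta_pos": [0.002, 0.0015, 0.11], "rot": [0, 0, 0]},
  {"fingers": 0, "delta_pos": [0.002, 0.0015, 0.14], "rot": [0, 0, 0]},
  {"fingers": 0, "delta_pos": [0.002, 0.0015, 0.158], "rot": [0, 0, 0]},
  {"fingers": 0, "delta_pos": [0.002, 0.0015, 0.166], "rot": [0, 0, 0]},
  {"fingers": 0, "delta_pos": [0.002, 0.0015, 0.169], "rot": [0, 0, 0]},
  {"fingers": 0, "delta_pos": [0.002, 0.0015, 0.169], "rot": [0, 0, 0]},
  {"fingers": 0, "delta_pos": [0.002, 0.0015, 0.169], "rot": [0, 0, 0]},
  {"fingers": 0, "delta_pos": [0.002, 0.0015, 0.169], "rot": [0, 0, 0]},
])

```text
time_s: 30.4
tcp_pos: [0.4358, -0.3183, 0.0331]
tool_rot: [0.001, 1.0, -0.0, 0.001]
contact_force: [0.2, -1.5, 1.0]
grip_width: 0.0855
```

Run:
```python
from fit import *
plan((.4348,-.3175,.032),0)
im,d,W,res=look('w18',['thread_spool'])
m=(W[...,2]>.055)&(W[...,2]<.066)&(np.hypot(W[...,0]-.435,W[...,1]+.317)<.032)
p=W[m]; print(m.sum(),cv2.minAreaRect((p[:,:2]*1000).astype(np.float32)),cv2.minEnclosingCircle((p[:,:2]*1000).astype(np.float32)))
```

```text
t 30.40 tcp [ 0.4358 -0.3183  0.0331] -> dpos [-0.001  -0.0008  0.0011] rot [ 0.0017 -0.002  -0.0002]
thread_spool 0.65 [248, 241, 385, 415] ztop 0.0610
   top: rect c [ 435.3 -317.6] wh [46.5 46.2] a 69.2 circ [ 435.  -317.6] 23.8 med [ 437.2 -317.4] n 13753
13857 ((435.32391357421875, -317.7296142578125), (46.88501739501953, 46.20119857788086), 70.8329849243164) ((434.8434753417969, -317.4971618652344), 23.872817993164062)
```

View pics/w18.png

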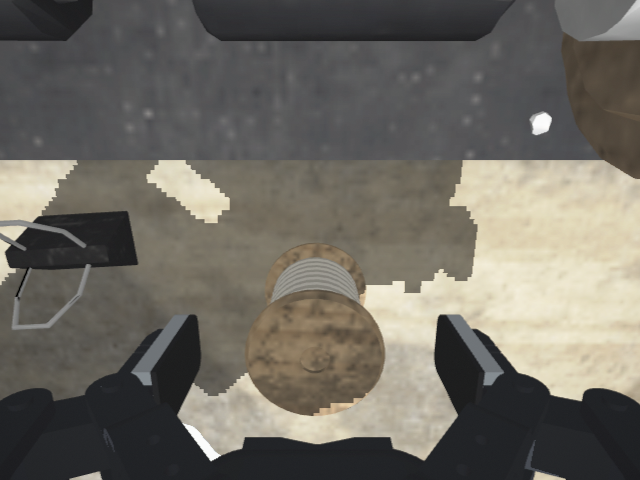

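The spool is centred between the pads. I'll close gently.

Call:
play_rows([
  {"fingers": 0, "delta_pos": [-0.0008, -0.0008, 0.001], "rot": [0, 0, 0]},
  {"fingers": 0, "delta_pos": [-0.0008, -0.0008, 0.001], "rot": [0, 0, 0]},
  {"fingers": 60, "delta_pos": [-0.0008, -0.0008, 0.001], "rot": [0, 0, 0]},
  {"fingers": 85, "delta_pos": [-0.0008, -0.0008, 0.001], "rot": [0, 0, 0]},
  {"fingers": 105, "delta_pos": [-0.0008, -0.0008, 0.001], "rot": [0, 0, 0]},
  {"fingers": 125, "delta_pos": [-0.0008, -0.0008, 0.001], "rot": [0, 0, 0]},
  {"fingers": 150, "delta_pos": [-0.0008, -0.0008, 0.001], "rot": [0, 0, 0]},
  {"fingers": 150, "delta_pos": [-0.0008, -0.0008, 0.001], "rot": [0, 0, 0]},
  {"fingers": 150, "delta_pos": [-0.0008, -0.0008, 0.001], "rot": [0, 0, 0]},
  {"fingers": 150, "delta_pos": [-0.0008, -0.0008, 0.001], "rot": [0, 0, 0]},
], newtons=25)

```text
time_s: 31.5
tcp_pos: [0.4342, -0.3168, 0.031]
tool_rot: [0.0, 1.0, -0.0, 0.0]
contact_force: [-0.2, 0.2, 3.2]
grip_width: 0.0436
```

Run:
```python
from fit import *
print(cur()[0],cur()[2]['contact_force'],cur()[2]['grip_width'])
im,d,W,res=look('w19',['thread_spool'])
m=(W[...,2]>.055)&(W[...,2]<.066)&(np.hypot(W[...,0]-.435,W[...,1]+.317)<.026)
p=W[m]; print(m.sum(),cv2.minAreaRect((p[:,:2]*1000).astype(np.float32)),cv2.minEnclosingCircle((p[:,:2]*1000).astype(np.float32)))
```

```text
[ 0.43417624 -0.31684359  0.03098564] [-0.22877819  0.2232796   3.23545296] 0.0436483233606182
thread_spool 0.89 [251, 241, 387, 417] ztop 0.0612
   top: rect c [ 435.5 -316.9] wh [44.  46.2] a 89.4 circ [ 435.  -316.5] 23.8 med [ 437.4 -316.7] n 14120
thread_spool 0.25 [0, 209, 140, 325] ztop 0.0463
   top: rect c [ 457.6 -219.1] wh [19.4 42. ] a 78.5 circ [ 458.4 -214.9] 21.1 med [ 442.3 -219.5] n 637
14994 ((435.4862060546875, -316.0260314941406), (48.22780990600586, 46.216495513916016), 84.05252838134766) ((435.6654968261719, -316.9921875), 25.74879264831543)
```

View pics/w19.png

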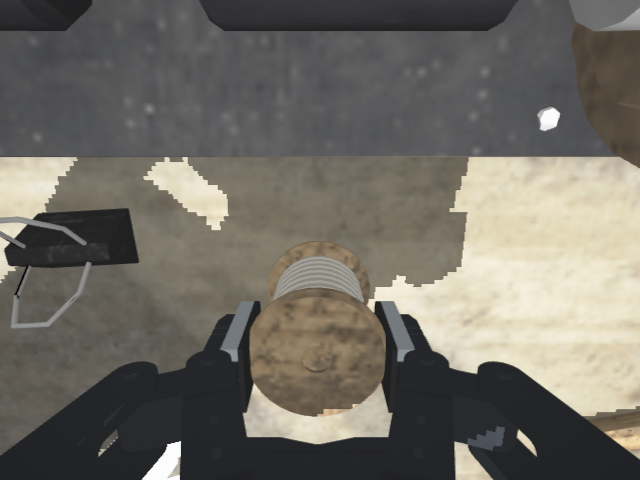

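Gripped at the top flange and upright. I'll lift and carry it to the roll.

Call:
play_rows([
  {"fingers": 150, "delta_pos": [0, 0, -0.01], "rot": [0, 0, 0]},
  {"fingers": 150, "delta_pos": [0, 0, -0.035], "rot": [0, 0, 0]},
  {"fingers": 150, "delta_pos": [0, 0, -0.07], "rot": [0, 0, 0]},
  {"fingers": 150, "delta_pos": [0, 0, -0.11], "rot": [0, 0, 0]},
  {"fingers": 150, "delta_pos": [0, 0, -0.14], "rot": [0, 0, 0]},
  {"fingers": 150, "delta_pos": [0, -0.01, -0.155], "rot": [0, 0, 0]},
  {"fingers": 150, "delta_pos": [0, -0.035, -0.16], "rot": [0, 0, 0]},
  {"fingers": 150, "delta_pos": [0, -0.07, -0.16], "rot": [0, 0, 0]},
  {"fingers": 150, "delta_pos": [0, -0.11, -0.16], "rot": [0, 0, 0]},
  {"fingers": 150, "delta_pos": [0, -0.15, -0.16], "rot": [0, 0, 0]},
])

```text
time_s: 32.6
tcp_pos: [0.4327, -0.1644, 0.1897]
tool_rot: [-0.001, 1.0, -0.001, -0.001]
contact_force: [0.3, 0.3, 0.4]
grip_width: 0.0436
```

Run:
```python
from h import *
print(cur()[2]['grip_width']); plan((.438,.1347,.19),2.6)
```

```text
0.04362224156973878
t 32.60 tcp [ 0.4327 -0.1644  0.1897] -> dpos [ 4.900e-03 -2.992e-01  2.000e-04] rot [-0.0015  0.0019 -0.0466]
```

Call:
play_rows([
  {"fingers": 150, "delta_pos": [0.001, -0.04, 0], "rot": [0, 0, -0.01]},
  {"fingers": 150, "delta_pos": [0.001, -0.08, 0], "rot": [0, 0, -0.02]},
  {"fingers": 150, "delta_pos": [0.002, -0.12, 0], "rot": [0, 0, -0.03]},
  {"fingers": 150, "delta_pos": [0.003, -0.16, 0], "rot": [0, 0, -0.04]},
  {"fingers": 150, "delta_pos": [0.003, -0.2, 0], "rot": [0, 0, -0.046]},
  {"fingers": 150, "delta_pos": [0.004, -0.235, 0], "rot": [0, 0, -0.046]},
  {"fingers": 150, "delta_pos": [0.004, -0.265, 0], "rot": [0, 0, -0.046]},
  {"fingers": 150, "delta_pos": [0.005, -0.285, 0], "rot": [0, 0, -0.046]},
  {"fingers": 150, "delta_pos": [0.005, -0.296, 0], "rot": [0, 0, -0.046]},
  {"fingers": 150, "delta_pos": [0.005, -0.299, 0], "rot": [0, 0, -0.046]},
])

```text
time_s: 33.6
tcp_pos: [0.438, 0.1331, 0.19]
tool_rot: [0.0, 1.0, 0.024, -0.001]
contact_force: [0.7, -0.4, -0.9]
grip_width: 0.0434
```

Call:
play_rows([
  {"fingers": 150, "delta_pos": [0, 0, 0], "rot": [0, 0, 0]},
  {"fingers": 150, "delta_pos": [0, 0, 0.01], "rot": [0, 0, 0]},
  {"fingers": 150, "delta_pos": [0, 0, 0.03], "rot": [0, 0, 0]},
  {"fingers": 150, "delta_pos": [0, 0, 0.06], "rot": [0, 0, 0]},
  {"fingers": 150, "delta_pos": [0, 0, 0.09], "rot": [0, 0, 0]},
  {"fingers": 150, "delta_pos": [0, 0, 0.11], "rot": [0, 0, 0]},
  {"fingers": 150, "delta_pos": [0, 0, 0.12], "rot": [0, 0, 0]},
  {"fingers": 150, "delta_pos": [0, 0, 0.12], "rot": [0, 0, 0]},
  {"fingers": 150, "delta_pos": [0, 0, 0.12], "rot": [0, 0, 0]},
  {"fingers": 150, "delta_pos": [0, 0, 0.12], "rot": [0, 0, 0]},
])

```text
time_s: 34.6
tcp_pos: [0.4405, 0.1323, 0.072]
tool_rot: [-0.0, 1.0, 0.023, 0.001]
contact_force: [-0.6, 0.3, -0.9]
grip_width: 0.0435
```

Run:
```python
from fit import *
grab_frame('top')
im,d,W,res=look('w20',['thread_spool','tape_roll'])
t=cur()[0]; print(t,yawnow(),cur()[2]['contact_force'],cur()[2]['grip_width'])
# spool top
z=t[2]+.029
m=(abs(W[...,2]-z)<.006)&(np.hypot(W[...,0]-t[0],W[...,1]-t[1])<.0255)
p=W[m]; print('spooltop',m.sum(),np.median(p[:,2])-t[2],cv2.minAreaRect((p[:,:2]*1000).astype(np.float32)),np.linalg.lstsq(np.c_[p[:,:2]-p[:,:2].mean(0),np.ones(len(p))],p[:,2],rcond=None)[0])
im,d=grab_frame('side'); save('s20',im,(230,140,400,270),4.5)
```

```text
thread_spool 0.86 [247, 237, 389, 417] ztop 0.1023
   top: rect c [441.7 132.5] wh [46.5 43.9] a 1.7 circ [441.2 132.8] 23.8 med [443.7 132.6] n 14171
tape_roll 0.7 [259, 215, 363, 295] ztop 0.0195
   top: rect c [450. 140.] wh [31.6 56.1] a 23.6 circ [439.7 135.5] 28.1 med [457.8 143. ] n 2205
tape_roll 0.64 [624, 419, 640, 458] ztop 0.0113
   top: rect c [330.4 -74.1] wh [17.9  3.4] a 1.6 circ [330.4 -74.9] 8.9 med [329.2 -74.1] n 166
[0.43988872 0.13244478 0.0716616 ] 2.629648748336961 [-0.07593209 -0.1874173  -0.2237965 ] 0.04372166320231502
spooltop 14828 0.029571358576018114 ((441.8166809082031, 132.15982055664062), (46.3564338684082, 46.138206481933594), 5.902880668640137) [-0.01049174 -0.01251141  0.10118167]
```

View pics/w20.png

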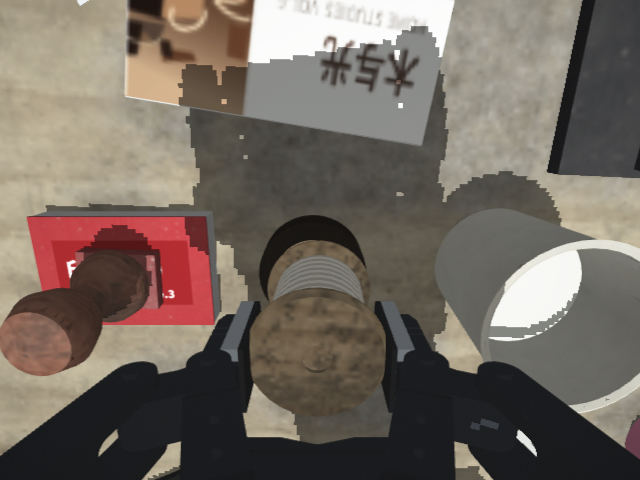

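View pics/s20.png

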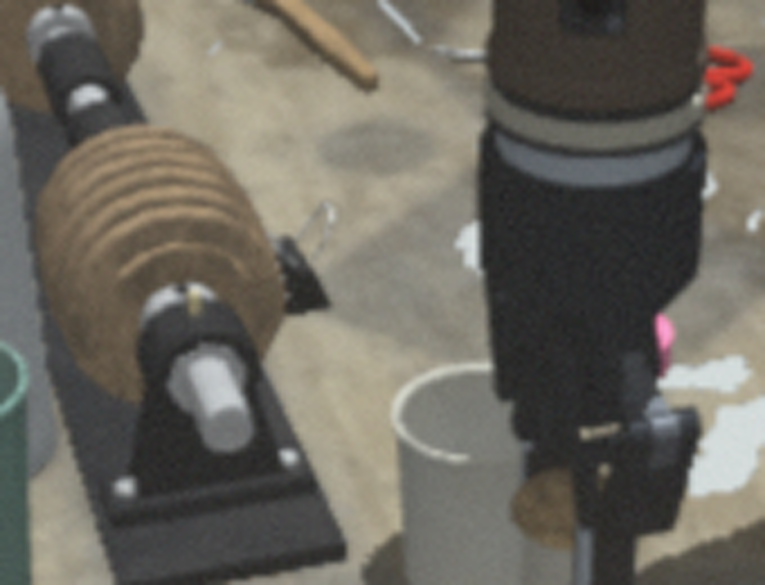

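The spool hangs upright over the roll, and its centre is (441.2, 132.6) against (438.9, 134.8). I'll shift it and come down close.

Call:
play_rows([
  {"fingers": 150, "delta_pos": [-0.001, -0.001, 0], "rot": [0, 0, 0]},
  {"fingers": 150, "delta_pos": [-0.002, -0.0024, 0], "rot": [0, 0, 0]},
  {"fingers": 150, "delta_pos": [-0.002, -0.0024, 0.006], "rot": [0, 0, 0]},
  {"fingers": 150, "delta_pos": [-0.002, -0.0024, 0.012], "rot": [0, 0, 0]},
  {"fingers": 150, "delta_pos": [-0.002, -0.0024, 0.016], "rot": [0, 0, 0]},
  {"fingers": 150, "delta_pos": [-0.002, -0.0024, 0.018], "rot": [0, 0, 0]},
  {"fingers": 150, "delta_pos": [-0.002, -0.0024, 0.019], "rot": [0, 0, 0]},
  {"fingers": 150, "delta_pos": [-0.002, -0.0024, 0.019], "rot": [0, 0, 0]},
  {"fingers": 150, "delta_pos": [-0.002, -0.0024, 0.019], "rot": [0, 0, 0]},
  {"fingers": 150, "delta_pos": [-0.002, -0.0024, 0.019], "rot": [0, 0, 0]},
])

```text
time_s: 35.85
tcp_pos: [0.4373, 0.1346, 0.052]
tool_rot: [-0.0, 1.0, 0.023, 0.0]
contact_force: [-0.2, -0.1, -0.8]
grip_width: 0.0436
```

Run:
```python
from fit import *
im,d,W,res=look('w21',['thread_spool','tape_roll'])
t=cur()[0]; print(t,yawnow(),cur()[2]['contact_force'],cur()[2]['grip_width'])
plan((.4378,.1347,.0495),2.6)
```

```text
thread_spool 0.61 [251, 240, 387, 417] ztop 0.0822
   top: rect c [438.4 134.5] wh [46.3 44. ] a 3.4 circ [438.  134.5] 23.9 med [440.5 134.7] n 14163
tape_roll 0.77 [258, 215, 378, 305] ztop 0.0197
   top: rect c [446.9 135.1] wh [40.  56.1] a 1.7 circ [438.9 134.9] 28.1 med [457.  139.3] n 2614
[0.43716833 0.13460769 0.05193635] 2.624305216292859 [-1.09272913  0.61043606 -0.37679358] 0.04357207152979091
t 36.00 tcp [0.4372 0.1346 0.0519] -> dpos [ 0.0006 -0.0001  0.0024] rot [-0.0001 -0.0003  0.0004]
```

View pics/w21.png

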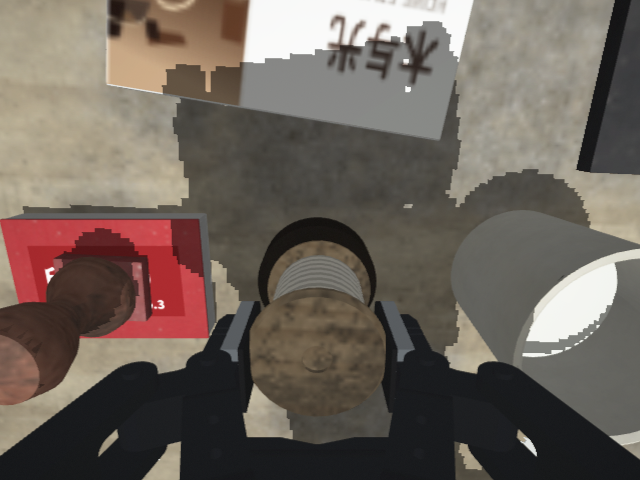

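The spool centre is (438.3, 134.5) and the roll (438.9, 134.8), with a 2 mm gap. I'll set it down and open partway.

Call:
play_rows([
  {"fingers": 150, "delta_pos": [0.0006, 0, 0.001], "rot": [0, 0, 0]},
  {"fingers": 150, "delta_pos": [0.0006, 0, 0.002], "rot": [0, 0, 0]},
  {"fingers": 150, "delta_pos": [0.0006, 0, 0.0023], "rot": [0, 0, 0]},
  {"fingers": 150, "delta_pos": [0.0006, 0, 0.0023], "rot": [0, 0, 0]},
  {"fingers": 150, "delta_pos": [0.0006, 0, 0.0023], "rot": [0, 0, 0]},
  {"fingers": 105, "delta_pos": [0.0006, 0, 0.0023], "rot": [0, 0, 0]},
  {"fingers": 80, "delta_pos": [0.0006, 0, 0.0023], "rot": [0, 0, 0]},
  {"fingers": 50, "delta_pos": [0.0006, 0, 0.0023], "rot": [0, 0, 0]},
  {"fingers": 50, "delta_pos": [0.0006, 0, 0.0023], "rot": [0, 0, 0]},
  {"fingers": 50, "delta_pos": [0.0006, 0, 0.0023], "rot": [0, 0, 0]},
])

```text
time_s: 37.0
tcp_pos: [0.4377, 0.1346, 0.0495]
tool_rot: [-0.0, 1.0, 0.023, 0.0]
contact_force: [-0.6, -0.3, -0.1]
grip_width: 0.0688
```

Call:
play_rows([
  {"fingers": 50, "delta_pos": [0, 0, -0.005], "rot": [0, 0, 0]},
  {"fingers": 50, "delta_pos": [0, 0, -0.015], "rot": [0, 0, 0]},
  {"fingers": 50, "delta_pos": [0, 0, -0.03], "rot": [0, 0, 0]},
  {"fingers": 50, "delta_pos": [0, 0, -0.05], "rot": [0, 0, 0]},
  {"fingers": 50, "delta_pos": [0, 0, -0.08], "rot": [0, 0, 0]},
  {"fingers": 50, "delta_pos": [0, 0, -0.12], "rot": [0, 0, 0]},
  {"fingers": 50, "delta_pos": [0, 0, -0.16], "rot": [0, 0, 0]},
  {"fingers": 50, "delta_pos": [0, 0, -0.175], "rot": [0, 0, 0]},
  {"fingers": 50, "delta_pos": [0, 0, -0.18], "rot": [0, 0, 0]},
  {"fingers": 50, "delta_pos": [0, 0, -0.18], "rot": [0, 0, 0]},
])

```text
time_s: 38.0
tcp_pos: [0.4379, 0.1347, 0.2305]
tool_rot: [-0.0, 1.0, 0.023, 0.001]
contact_force: [-0.3, -0.0, -0.1]
grip_width: 0.0686
```

Run:
```python
from fit import *
grab_frame('top')
im,d,W,res=look('w22',['thread_spool','tape_roll','ink_pad','rubber_stamp','press_weight','book','glue_pot'])
m=(abs(W[...,2]-.079)<.005)&(np.hypot(W[...,0]-.4389,W[...,1]-.1348)<.045)
p=W[m]; print('spooltop',m.sum(),np.median(p[:,2]),cv2.minAreaRect((p[:,:2]*1000).astype(np.float32)),cv2.minEnclosingCircle((p[:,:2]*1000).astype(np.float32)))
im,d=grab_frame('side'); save('s22',im,(180,120,430,420),2); W=cloud(d,get_calibration('side'))
for n in ['binder_clip','glass']:
    r=regions_of('side',n)
    if r: q=W[r[0]['pixels']&(d>0)]; print(n,r[0]['box'],np.percentile(q[:,:2],[2,98],0).round(3).tolist())
print(cur()[0],state()['time_s'])
```

```text
thread_spool 0.84 [287, 182, 352, 253] ztop 0.0796
   top: rect c [438.4 133.8] wh [46.5 45.9] a 86.5 circ [438. 134.] 23.6 med [439.  133.9] n 2925
tape_roll 0.97 [112, 0, 174, 19] ztop 0.0198
   top: rect c [591.6 280. ] wh [10.  41.3] a 3.6 circ [595.9 280.3] 20.6 med [592.4 279.5] n 602
tape_roll 0.7 [283, 175, 347, 210] ztop 0.0204
   top: rect c [451.5 136.5] wh [30. 55.] a 6.6 circ [442.5 135.5] 27.7 med [457.9 140.3] n 548
tape_roll 0.55 [515, 295, 585, 353] ztop 0.0196
   top: rect c [ 329.5 -101.8] wh [55.7 56.5] a 9.1 circ [ 329.1 -102.3] 29.1 med [ 330.6 -101.1] n 1752
ink_pad 0.77 [151, 168, 259, 239] ztop 0.0177
   top: rect c [434.4 234.2] wh [60.7 91.5] a 2.7 circ [434.6 234.1] 53.9 med [446.  219.7] n 4248
ink_pad 0.28 [270, 0, 352, 35] ztop 0.0534
   top: rect c [585.1 145.5] wh [17.9 56.3] a 2.3 circ [590.4 145.7] 28.3 med [586.5 142.2] n 1811
rubber_stamp 0.84 [164, 192, 227, 244] ztop 0.0894
   top: rect c [432.9 233.5] wh [26.5 27.7] a 89.4 circ [433.2 233.4] 14.3 med [434.2 232.6] n 1081
press_weight 0.95 [270, 2, 351, 37] ztop 0.0534
   top: rect c [585.1 145.
[... 192 characters left out ...]
 53.3 med [446.4 218.7] n 4168
book 0.6 [217, 0, 405, 130] ztop 0.0236
   top: rect c [563.3 149.5] wh [138.1  99.1] a 83.5 circ [563.9 148.8] 84.1 med [555.5 146.9] n 18258
glue_pot 0.56 [389, 168, 502, 272] ztop 0.0811
   top: rect c [443.5  35. ] wh [72.  71.8] a 58.8 circ [443.3  34.4] 36.6 med [441.7  26.1] n 1561
spooltop 2947 0.07831750125421749 ((438.0790100097656, 133.64801025390625), (46.60312271118164, 46.35519790649414), 3.702816963195801) ((437.9005432128906, 134.02603149414062), 23.639446258544922)
binder_clip [291.4, 190.6, 302.2, 209.9] [[0.452, -0.229], [0.47, -0.191]]
glass [193.2, 215.8, 238.9, 282.9] [[0.626, -0.046], [0.69, 0.027]]
[0.43754245 0.13460394 0.2292228 ] 38.6
```

View pics/w22.png

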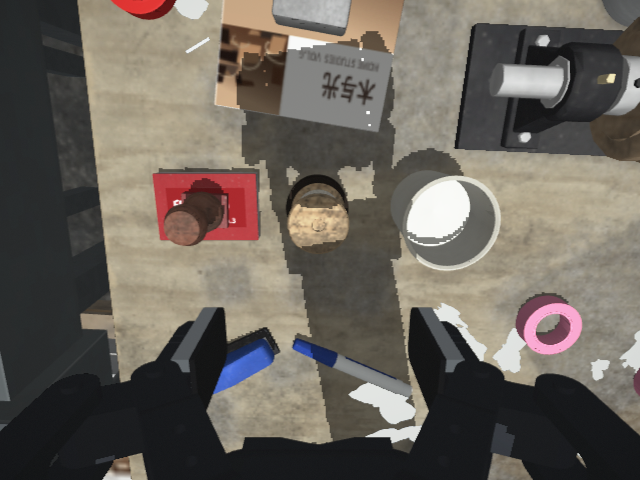

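View pics/s22.png

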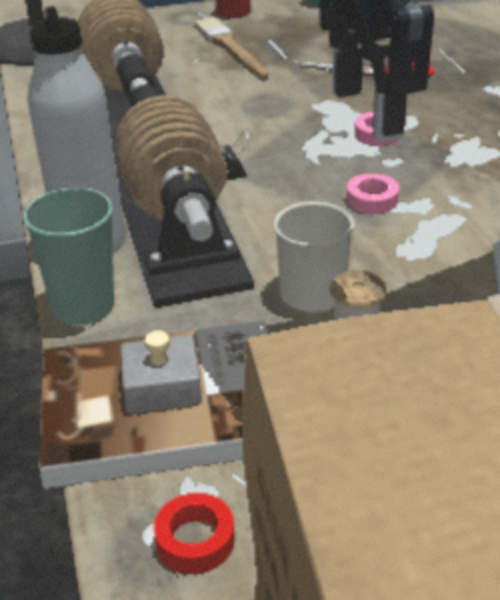

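The spool stands at (438.2, 133.9) on the roll at (438.9, 134.8), and its top is at about 79 mm, as expected. The clip and glass are unmoved and the arm is clear. I'm handing in.

Run:
```python
from h import *
print(sign_off())
```

```text
the job is handed in; nothing more can be done
None
```

All four placings were done in the order asked, and I handed the job in at about 38.6 s of the 112 s allowed. The hand-in returned no verdict.

These are the last wrist-camera measurements:

| Placing | Where it stands (x, y in mm) | Target (x, y in mm) | Difference |
|---|---|---|---|
| Press weight on the book | (610.0, 144.2) | (610.3, 144.3) | within 0.5 mm |
| Stamp on the ink pad | about (433–434, 234) | (434.4, 234.2) | about 1 mm, upright |
| Tape roll between pad and pot | (438.9, 134.7) | (438.9, 134.7) | within measuring error |
| Thread spool on the roll | (438.2, 133.9) | roll centre (438.9, 134.8) | about 1 mm, upright, top at 79 mm |

- **Left alone:** the binder clip and glass read the same as at the start, to within a few millimetres. I did not go near the pink and red look-alike rolls, and the gripper was about 150 mm above everything at hand-in.
- **Force spike:** the wrist force briefly read 54 N as the fingers closed on the press weight. It fell to 3 N at once and stayed below the 120 N limit.
- **Camera disagreement:** the top camera read about 2 mm less in x than the wrist camera. I used the wrist camera for all picks and placings.
- **Missed detection:** the network missed the spool in one wrist picture, so I located it from the depth reading there.

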